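Turn to the next board of a finish-sample book

TASK

The ring-bound book of stiff finish samples lies open, but an eraser has been left on its left-hand page, where the next board must go. With the fingertips only, push the eraser off the book onto the chest top, then lift the top right-hand board by its middle tab, push it over the rings and press it down until it lies flat on the left-hand page, so that the board below shows. Pinch and pick up nothing, push lightly, leave the board below lying where it is, and do not disturb the loupe, stapler or binder clip beside the book.

Things in the scene. Friction and masses are not known exactly. Their poses are not given: they have to be found in the camera images.
- sample_book: Open ring binder of stiff grey boards in black covers; fixed. Origin: on the chest top under the middle of the spine. Its x axis runs along the spine, away from the robot at yaw 0; +y points to the left-hand page, -y to the right-hand one. Covers 5 mm thick, x = -108 to 108 mm, y = -163 to 163 mm. Both piles of boards reach from x = -100 to 100 mm and from 11 to 150 mm either side of the spine.
- ring_axis (a point): Middle of the line about which the boards turn, 30 mm above sample_book's origin; the line runs along sample_book's x axis. Three steel rings, 42 mm across, stand round it at x = -70, 0 and 70 mm; their tops are 52 mm above the chest.
- left_page (a point): Centre of the flat left-hand page, 18 mm above the chest, 80 mm left of the spine. The page is the back of a board already turned; two 46 mm wide tabs stick out of its outer edge to 170 mm from the spine, at x = -70 and 70 mm.
- top_board (a joint): Angle of the uppermost right-hand board about ring_axis, rad: 0 flat on the right, 1.57 upright, 3.14 (stop) flat on the left-hand page. Grey, 200 mm along the spine, 4 mm thick, 0.1 kg, six finish chips on its face, one 46 mm wide tab in the middle of its outer edge. Starts 0 to 0.1 raised. It binds on the rings: it stays at any angle and takes 1 to 2 N at the tab to turn.
- top_tab (a point): Middle of the outer end of the top board's tab, on its underside; moves with the board. It is 170 mm from ring_axis along the board; the tab sticks out 20 mm, so the board's edge is at 150 mm. Flat on the right the underside is 36 mm above the chest, 6 mm above the axis; upright it faces right, 6 mm left of the axis; flat on the left it faces up, 24 mm above the chest.
- second_board (a joint): Angle of the board below the top one, same size, axis and sense; starts at 0 and is to stay there. Its underside is then 30 mm above the chest. Its tab is toward the far end, so that under the top board's middle tab, outside the boards' 150 mm edge, there is free space down to the cover and the chest.
- second_tab (a point): The same point of the second board's tab, 70 mm along the book's x axis from the middle.
- eraser_center (a point): Centre of the loose eraser in a blue sleeve with a white end, 23 x 58 x 13 mm (its own x, y, z), about 30 g, lying flat on the left-hand page; its long side is its own y axis.
- loupe: Bystander: black round loupe, 43 mm across, 36 mm tall, stands on the chest beyond the far edge of the book. Origin at the centre of its foot.
- small_stapler: Bystander: small black stapler, 28 x 117 x 43 mm, on the chest beyond the far edge of the book; its length is its y axis. Origin at the centre of its underside.
- binder_clip: Bystander: black binder clip with wire handles, 50 x 41 x 21 mm, lies on the chest beyond the far right corner of the book. Origin at the centre of its underside.
There are look-alikes about, which are no part of the job. What is meant by the part that bears eraser_center is not brown or red, and is the larger of those in its own colour.

How it is judged:
By the outcome, as a careful person would: the job done as asked, in the order asked, and still so for the second after the job is handed in, with the robot touching nothing.
It also fails if it takes over 54 s, if anything falls off the work surface, if the arm or the gripper's body presses on something with over 40 N, if the wrist force passes 120 N, or if a joint passes its speed limit or range.

ROBOT

A 6-joint arm with a two-finger parallel gripper is mounted at the origin on a cart in front of the work surface, level with it; the furniture and walls round the work are solid. World frame = base frame: x ahead of the robot, y to its left, z up, the work surface at z = 0. Lengths are in m, angles in rad, forces in N, time in s.
With the tool pointing down it reaches from about 0.425 to 0.95 m from the base axis. Payload 3.5 kg.
Tool frame: the origin (TCP) lies on the centre line of the jaws, within the pads' length; the fingertips stand 11 mm ahead of it and the grasp point (between the pads) lies 8 mm behind it; x points along the fingers, y is the direction in which the jaws open and shut, and the axes are right-handed (so a half turn about x gives the same grasp; the last joint's range is limited). The gripper opens to 85 mm and grips with 20 to 120 N. Pads are 22 mm wide; open, the fingers measure 114 mm over their backs; the gripper's body (76 mm by 85 mm) begins 54 mm behind the grasp point. The pads swing forward as they close: fully open they stand 13 mm farther back than shut.
Start: joints at [-1.494, 0.286, 1.577, -0, 1.279, -0.15], TCP at [0.152, -0.658, 0.242] pointing down, gripper open.
Joint ranges: [-2.77, 2.77], [-0.9, 2.22], [0.21, 2.48], [-1.53, 4.67], [0.24, 2.81], [-2.84, 2.84]. Speed limits (rad/s): [2.79, 2.79, 3.14, 3.14, 3.14, 3.14].

INTERFACE

Orientations are given as a unit quaternion [x, y, z, w].
In Python, from plant import ctrl gives the robot as it stands. The module is installed in compiled form; this text tells all that it offers.
- The arm moves only by the tool drive_tool, never from a script. Its argument "series" is a list of rows, each a list of 2 entries, a list of its own where there are three numbers: the shift along the tool's x, y, z in units of 50 mm (1.0 is 50 mm), then the turn, a rotation vector about the tool's x, y, z in degrees. A call has 1 to 5 rows; each row shifts and turns the pose as measured when the row begins, along the tool's axes as they then stand; what a row does not reach is not made up. A row lasts 1/10 s, in which the tool goes at most 50 mm and 8.59 degrees, less where a joint would pass 70% of its speed; a pose out of reach is approached as far as the arm can. A call is refused whole if a number of a shift passes 1 or a number of a turn 8.59, either way. A call with a gripper value outside its range is refused whole. "grip" is the gripper's target within -1 to 1 (fully open at 1, half-way at 0, shut at -1), set as the call begins (left out, the last holds). The fingers move at their own pace and stop on an object; "newtons" is the grip in N (left out, the last holds). Time passes only in rows, so rows that do not move let the fingers close. It gives the time, the measured TCP pose, the force and the opening at its end, in the units of the state.
- ctrl.get_state(): the state, without advancing time (a new reading comes with each control period).
- ctrl.read_camera(name): name is "side" or "top" or "wrist"; returns a dict with "img" (384x512x3 uint8, red, green, blue), "camera_matrix" (3x3 intrinsics, pixels), "R" (3x3) and "t" (3): a world point X has camera coordinates R X + t. Camera axes: x right, y down, z forward; pixel columns grow to the right and rows downward; lengths in m; the calibration is good to about 2 mm. A picture is of the moment at which its call begins. There is no depth.
- ctrl.sign_off(): hands the job in, once; it reports no verdict.
The state is a dict: "time": time; "qpos": joint angles; "dq": joint speeds; "joint_efforts": joint torques, N m; "eef_pos": TCP position; "tcp_rot": TCP orientation; "contact_force": force on the tool from outside, world axes, zero at the start; "wrist_torque": the same for the moment, N m; "opening": opening from 0.0 (shut) to 1.0 (fully open).
Only numpy, scipy, OpenCV 4.12 (cv2) and the standard library are available. Lean on these libraries where they do the work, as an engineer would, in place of code of your own. Each camera call takes 0.05 s, during which the arm holds its last target.

## Working session

There is one attempt and no reset: what is moved stays moved. The work goes in short steps, Python scripts to look and compute and a tool call to move; the robot and the scene stay as the last step left them, time stands still between calls to the robot, and variables do not carry over. Pictures are saved under pics/ and viewed, and the job is handed in when it is done.

Besides the shell and the picture viewer there is one more tool, called after "Call:" as name(argument=value, ...) on one line, values as JSON. drive_tool: Moves the arm, as the interface text tells. Its arguments: {"type":"object","properties":{"series":{"type":"array"},"grip":{"type":"number"},"newtons":{"type":"number"}},"required":["series"]}

```bash
mkdir -p pics; ls
python3 - <<'E'
from plant import ctrl
import cv2,numpy as np
s=ctrl.get_state()
for k in s: print(k,np.round(s[k],4))
for n in ["side","top","wrist"]:
    c=ctrl.read_camera(n)
    cv2.imwrite(f"pics/{n}0.png",c["img"][:,:,::-1])
    print(n,c["camera_matrix"],c["R"],c["t"])
    np.savez(f"cam_{n}0.npz",**c)
E
```

```text
pics
time 0.0
qpos [-1.494   0.2871  1.5782 -0.      1.2786 -0.15  ]
dq [ 0.0001  0.0008 -0.0002  0.0008  0.0017  0.0008]
joint_efforts [ 0.00000e+00 -4.05979e+01 -2.92629e+01 -1.00000e-04  5.70000e-03
  0.00000e+00]
eef_pos [ 0.1518 -0.6571  0.241 ]
tcp_rot [ 0.7026  0.0809 -0.7025  0.0792]
contact_force [-0.7849  0.1888  0.679 ]
wrist_torque [ 0.0084  0.0492 -0.0218]
opening 1.0006
side [[497.94086736   0.         253.7296316 ]
 [  0.         497.94086736 189.78273763]
 [  0.           0.           1.        ]] [[-9.58926951e-01 -2.83652918e-01  3.53937425e-04]
 [-1.34729025e-01  4.54370888e-01 -8.80565265e-01]
 [ 2.49614088e-01 -8.44445450e-01 -4.73924771e-01]] [0.54967162 0.12028068 1.07643683]
top [[364.04089629   0.         255.79396119]
 [  0.         364.04089629 191.03328918]
 [  0.           0.           1.        ]] [[ 0.00820422 -0.99977725  0.01944605]
 [-0.99414012 -0.01025106 -0.10761198]
 [ 0.10778735 -0.01844923 -0.99400277]] [0.00954423 0.56604757 0.89239562]
wrist [[336.45829529   0.         252.17014025]
 [  0.         336.45829529 194.99081601]
 [  0.           0.           1.        ]] [[ 0.2262028  -0.97407642 -0.0027232 ]
 [-0.92612272 -0.21593158  0.3093061 ]
 [-0.3018758  -0.06744388 -0.95095863]] [-0.67361407 -0.0417864   0.38013315]
```

View pics/top0.png

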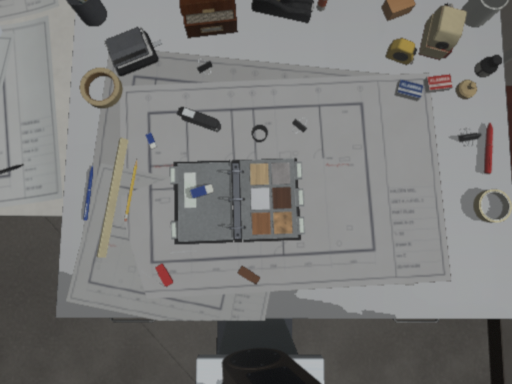

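View pics/side0.png

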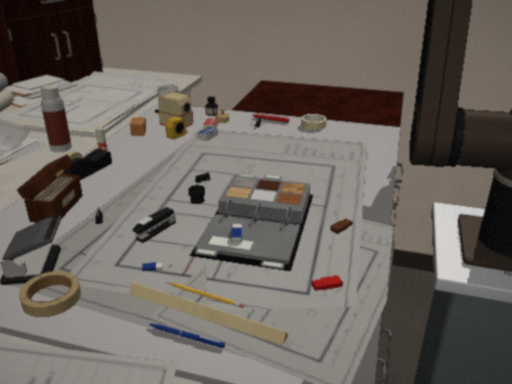

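View pics/wrist0.png

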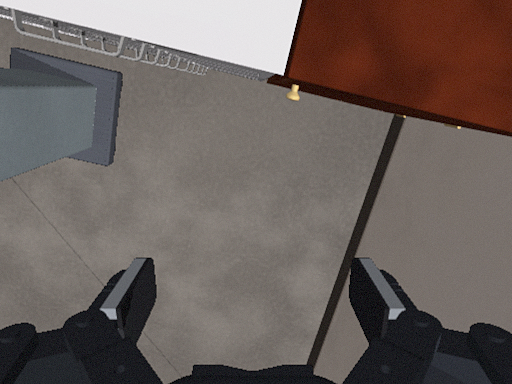

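```bash
cat > h.py <<'E'
import numpy as np,cv2
def load(f): 
    d=np.load(f); return {k:d[k] for k in d}
def ray(c,u,v,z):
    K,R,t=c["camera_matrix"],c["R"],c["t"]
    d=R.T@np.linalg.inv(K)@np.array([u,v,1.]); C=-R.T@t
    return C+d*(z-C[2])/d[2]
def proj(c,X):
    p=c["camera_matrix"]@(c["R"]@np.asarray(X,float)+c["t"]); return p[:2]/p[2]
def crop(img,x0,y0,x1,y1,s,f):
    im=cv2.resize(img[y0:y1,x0:x1],None,fx=s,fy=s,interpolation=cv2.INTER_CUBIC)
    for k in range((x0+19)//20*20,x1,20): cv2.putText(im,str(k),(int((k-x0)*s),10),0,.35,(255,0,0),1); cv2.line(im,(int((k-x0)*s),12),(int((k-x0)*s),18),(255,0,0),1)
    for k in range((y0+19)//20*20,y1,20): cv2.putText(im,str(k),(0,int((k-y0)*s)),0,.35,(255,0,0),1); cv2.line(im,(22,int((k-y0)*s)),(28,int((k-y0)*s)),(255,0,0),1)
    cv2.imwrite(f,im[:,:,::-1])
E
python3 - <<'E'
from h import *
c=load("cam_top0.npz"); crop(c["img"],130,100,330,250,4,"pics/top_c.png")
c=load("cam_side0.npz"); crop(c["img"],130,160,330,310,4,"pics/side_c.png")
E
```

```text
(no output)
```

View pics/top_c.png

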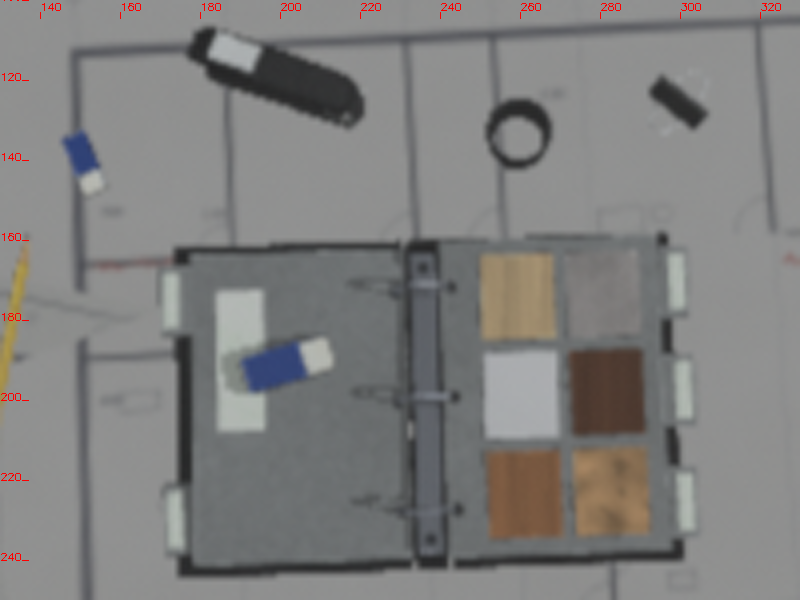

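View pics/side_c.png

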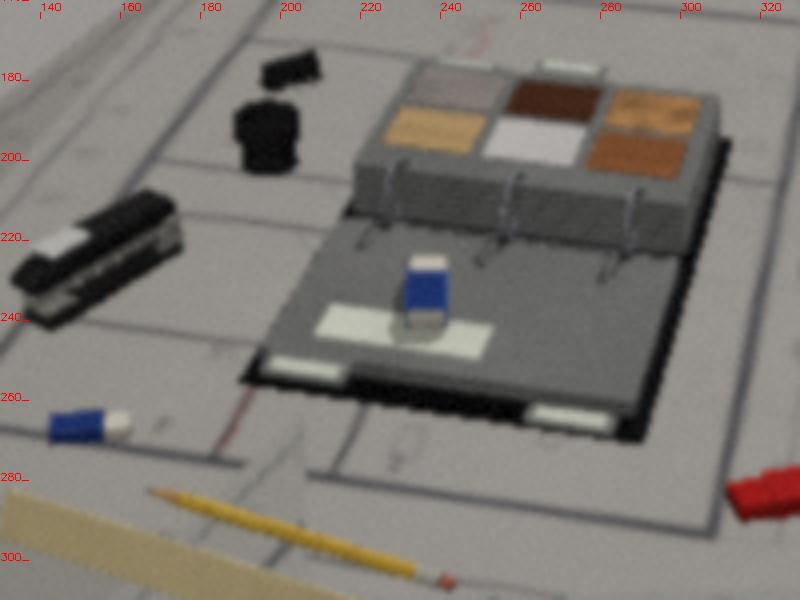

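Run:
```python
from h import *
from scipy.optimize import least_squares
ct=load("cam_top0.npz");cs=load("cam_side0.npz")
obs=[(ct,(173.75,162.5),(.108,.163,.003)),(ct,(175,243.75),(-.108,.163,.003)),(ct,(300.75,238.75),(-.108,-.163,.003)),(ct,(296.25,158.75),(.108,-.163,.003)),
(cs,(190.5,255),(.108,.163,.005)),(cs,(291,269.5),(-.108,.163,.005)),
(ct,(172.5,175),(.07,.16,.018)),(ct,(174,230),(-.07,.16,.018)),
(ct,(300.8,197),(0,-.160,.040)),(cs,(272.5,176.5),(0,-.165,.04))]
def T(p,X): 
    c,s=np.cos(p[2]),np.sin(p[2]); return np.array([p[0]+c*X[0]-s*X[1],p[1]+s*X[0]+c*X[1],X[2]])
f=lambda p:np.concatenate([proj(c,T(p,X))-uv for c,uv,X in obs])
r=least_squares(f,[.6,0,0],loss="soft_l1"); print(r.x,np.degrees(r.x[2]));print(f(r.x).reshape(-1,2).round(1))
# eraser top face corners
E=[(240,362),(300,341),(333,367),(328,337),(248,393),(308,378)]
for e in E: print(ray(ct,130+e[0]/4,100+e[1]/4,.031).round(4))
p=r.x
for n,X in dict(tab=(0,-.17,.036),ax=(0,0,.03),lp=(0,.08,.018)).items(): print(n,T(p,X).round(4))
print("bystanders")
for e in [(520,133),(190,45),(360,110),(680,103),(100,190)]: print(ray(ct,130+e[0]/4,100+e[1]/4,.02).round(4))
img=np.ascontiguousarray(ct["img"][100:250,130:330]);img=cv2.resize(img,None,fx=4,fy=4)
im2=cv2.resize(np.ascontiguousarray(cs["img"][160:310,130:330]),None,fx=4,fy=4)
for X in [(.108,.163,.005),(-.108,.163,.005),(-.108,-.163,.005),(.108,-.163,.005),(0,-.17,.038),(.1,-.15,.04),(-.1,-.15,.04),(.1,.15,.018),(-.1,.15,.018),(0,0,.052),(.07,0,.052),(-.07,0,.052),(.07,-.17,.034)]:
    a=proj(ct,T(p,X));b=proj(cs,T(p,X))
    cv2.drawMarker(img,tuple(int(v) for v in (a-[130,100])*4+2),(255,0,0),0,10)
    cv2.drawMarker(im2,tuple(int(v) for v in (b-[130,160])*4+2),(255,0,0),0,10)
cv2.imwrite("pics/ov_t.png",img[:,:,::-1]);cv2.imwrite("pics/ov_s.png",im2[:,:,::-1])
```

```text
[0.54395982 0.06416439 0.04825339] 2.764715810889021
[[-0.8 -0.8]
 [-0.7  1.1]
 [ 0.4  0.9]
 [ 0.6 -1.4]
 [-0.9 -0.7]
 [ 0.9 -0.1]
 [ 0.6  0.1]
 [ 0.  -0.1]
 [-1.  -0.3]
 [ 0.3 -0.3]]
[0.5655 0.181  0.031 ]
[0.5793 0.1435 0.031 ]
[0.5629 0.1223 0.031 ]
[0.582  0.1259 0.031 ]
[0.5459 0.1754 0.031 ]
[0.5558 0.1379 0.031 ]
tab [ 0.5522 -0.1056  0.036 ]
ax [0.544  0.0642 0.03  ]
lp [0.5401 0.1441 0.018 ]
bystanders
[0.7188 0.0049 0.02  ]
[0.7748 0.2211 0.02  ]
[0.7328 0.1093 0.02  ]
[ 0.7404 -0.0999  0.02  ]
[0.6775 0.2759 0.02  ]
```

View pics/ov_t.png

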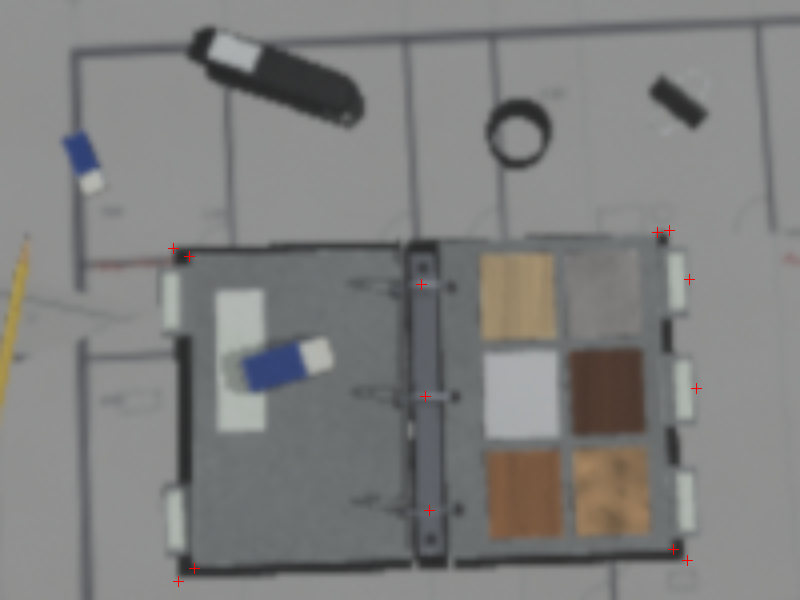

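View pics/ov_s.png

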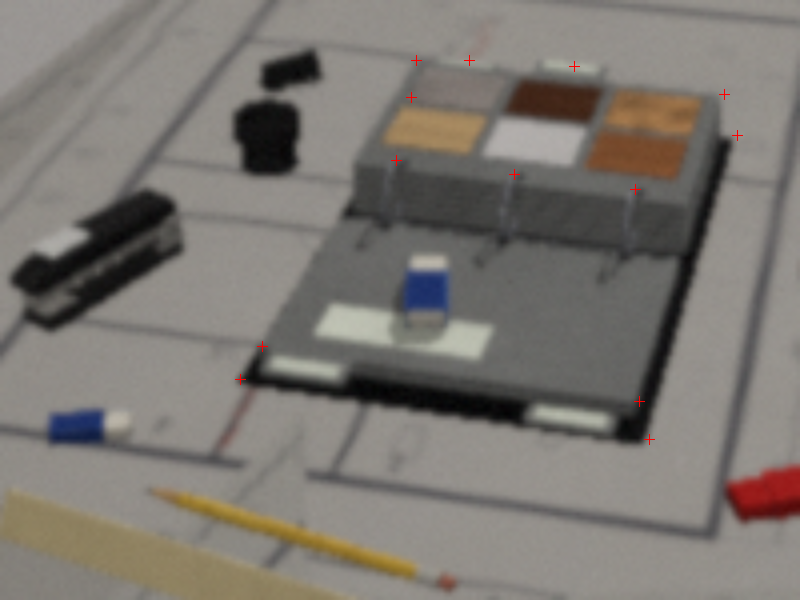

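```bash
cat >> h.py <<'E'
from scipy.spatial.transform import Rotation as Ro
def st():
    from plant import ctrl
    s=ctrl.get_state(); return np.array(s["eef_pos"]),Ro.from_quat(s["tcp_rot"]),s
def rot(xd,yd):
    x=np.array(xd,float);x/=np.linalg.norm(x);y=np.array(yd,float);y-=x*(x@y);y/=np.linalg.norm(y)
    return Ro.from_matrix(np.column_stack([x,y,np.cross(x,y)]))
BP=(.544,.0642,.0483)
def W(X):
    c,s=np.cos(BP[2]),np.sin(BP[2]); return np.array([BP[0]+c*X[0]-s*X[1],BP[1]+s*X[0]+c*X[1],X[2]])
def B(X):
    c,s=np.cos(BP[2]),np.sin(BP[2]);d=np.array(X)-[BP[0],BP[1],0]; return np.array([c*d[0]+s*d[1],-s*d[0]+c*d[1],d[2]])
def plan(p1,R1,vmax=.045,wmax=8.0,p0=None,R0=None,n=None):
    if p0 is None: p0,R0,_=st()
    rv=(R0.inv()*R1).as_rotvec(); d=np.array(p1)-p0
    n=n or int(max(1,np.ceil(np.linalg.norm(d)/vmax-1e-6),np.ceil(np.degrees(np.linalg.norm(rv))/wmax-1e-6)))
    for i in range(n):
        R=R0*Ro.from_rotvec(rv*i/n)
        print([list(np.round(R.inv().apply(d/n)/.05,2)),list(np.round(np.degrees(rv/n),1))])
    return n
E
python3 - <<'E'
from h import *
p,R,s=st(); print(R.as_matrix().round(3))
c=load("cam_wrist0.npz"); C=-c["R"].T@c["t"]; print("cam in tool",R.inv().apply(C-p).round(3), "cam axes in tool", (c["R"]@R.as_matrix()).round(2))
# eraser target: tool down, y along eraser long
ec=np.array([.564,.151]); L=np.array([-.287,.958]); N=np.array([.958,.287])
a=ec+N*(.0115+.011+.022)
print(B([*ec,.024]),a)
R1=rot([0,0,-1],[L[0],L[1],0]); R2=rot([0,0,-1],[-L[0],-L[1],0])
for r in(R1,R2): print(np.degrees((R.inv()*r).as_rotvec()).round(1))
ct=load("cam_top0.npz"); 
for uv in [(164,274),(249,274),(60,318),(300,318)]: print(uv,ray(ct,*uv,0.0).round(3))
E
```

```text
[[-0.     0.225 -0.974]
 [ 0.002 -0.974 -0.225]
 [-1.    -0.002 -0.   ]]
cam in tool [-0.131 -0.    -0.079] cam axes in tool [[ 0.    1.   -0.  ]
 [-0.31  0.    0.95]
 [ 0.95 -0.    0.31]]
[0.02416749 0.08573315 0.024     ] [0.606631  0.1637715]
[176.3   0.2   0. ]
[-3.7 -0.   0.1]
(164, 274) [0.355 0.246 0.   ]
(249, 274) [0.356 0.03  0.   ]
(60, 318) [0.245 0.501 0.   ]
(300, 318) [ 0.247 -0.1    0.   ]
```

Run:
```python
from h import *
p,R,s=st()
print(plan([.5,-.3,.2],R)); print(plan([.612,.165,.16],rot([0,0,-1],[.287,-.958,0]),p0=np.array([.5,-.3,.2]),R0=R))
```

```text
[[np.float64(0.07), np.float64(-0.45), np.float64(-0.7)], [np.float64(0.0), np.float64(0.0), np.float64(0.0)]]
[[np.float64(0.07), np.float64(-0.45), np.float64(-0.7)], [np.float64(0.0), np.float64(0.0), np.float64(0.0)]]
[[np.float64(0.07), np.float64(-0.45), np.float64(-0.7)], [np.float64(0.0), np.float64(0.0), np.float64(0.0)]]
[[np.float64(0.07), np.float64(-0.45), np.float64(-0.7)], [np.float64(0.0), np.float64(0.0), np.float64(0.0)]]
[[np.float64(0.07), np.float64(-0.45), np.float64(-0.7)], [np.float64(0.0), np.float64(0.0), np.float64(0.0)]]
[[np.float64(0.07), np.float64(-0.45), np.float64(-0.7)], [np.float64(0.0), np.float64(0.0), np.float64(0.0)]]
[[np.float64(0.07), np.float64(-0.45), np.float64(-0.7)], [np.float64(0.0), np.float64(0.0), np.float64(0.0)]]
[[np.float64(0.07), np.float64(-0.45), np.float64(-0.7)], [np.float64(0.0), np.float64(0.0), np.float64(0.0)]]
[[np.float64(0.07), np.float64(-0.45), np.float64(-0.7)], [np.float64(0.0), np.float64(0.0), np.float64(0.0)]]
[[np.float64(0.07), np.float64(-0.45), np.float64(-0.7)], [np.float64(0.0), np.float64(0.0), np.float
[... 789 characters left out ...]
loat64(0.0)]]
[[np.float64(0.07), np.float64(-0.77), np.float64(-0.41)], [np.float64(-0.3), np.float64(-0.0), np.float64(0.0)]]
[[np.float64(0.07), np.float64(-0.76), np.float64(-0.42)], [np.float64(-0.3), np.float64(-0.0), np.float64(0.0)]]
[[np.float64(0.07), np.float64(-0.76), np.float64(-0.42)], [np.float64(-0.3), np.float64(-0.0), np.float64(0.0)]]
[[np.float64(0.07), np.float64(-0.76), np.float64(-0.42)], [np.float64(-0.3), np.float64(-0.0), np.float64(0.0)]]
[[np.float64(0.07), np.float64(-0.76), np.float64(-0.43)], [np.float64(-0.3), np.float64(-0.0), np.float64(0.0)]]
[[np.float64(0.07), np.float64(-0.75), np.float64(-0.43)], [np.float64(-0.3), np.float64(-0.0), np.float64(0.0)]]
11
```

Eraser candidates (top picture): a large blue one on the left page at (200,191), a small blue one at (150,140), a red one at (164,274), a brown one at (249,274), and blue and red boxes at (410,90) and (440,82). I choose (200,191): it is blue, the larger of the blue pair, and lies on the left-hand page in the close crop. For the tab, the middle one at (301,197) belongs to the top board.

Call:
drive_tool(series=[[[0.07, -0.45, -0.7], [0, 0, 0]], [[0.07, -0.45, -0.7], [0, 0, 0]], [[0.07, -0.45, -0.7], [0, 0, 0]], [[0.07, -0.45, -0.7], [0, 0, 0]], [[0.07, -0.45, -0.7], [0, 0, 0]]], grip=-0.3, newtons=20)

```text
time: 0.65
eef_pos: [0.297, -0.5069, 0.221]
tcp_rot: [-0.703, -0.078, 0.703, -0.076]
contact_force: [-0.5, -0.5, 0.6]
opening: 0.355
```

Call:
drive_tool(series=[[[0.07, -0.45, -0.7], [0, 0, 0]], [[0.07, -0.45, -0.7], [0, 0, 0]], [[0.07, -0.45, -0.7], [0, 0, 0]], [[0.07, -0.45, -0.7], [0, 0, 0]], [[0.07, -0.45, -0.7], [0, 0, 0]]])

```text
time: 1.15
eef_pos: [0.448, -0.3514, 0.2016]
tcp_rot: [-0.702, -0.078, 0.704, -0.075]
contact_force: [0.1, -1.0, -0.7]
opening: 0.352
```

Call:
drive_tool(series=[[[0.07, -0.45, -0.7], [0, 0, 0]], [[0.07, -0.45, -0.7], [0, 0, 0]], [[0.07, -0.78, -0.4], [-0.3, 0, 0]], [[0.07, -0.78, -0.4], [-0.3, 0, 0]], [[0.07, -0.78, -0.4], [-0.3, 0, 0]]])

```text
time: 1.65
eef_pos: [0.5441, -0.1576, 0.1829]
tcp_rot: [-0.702, -0.083, 0.703, -0.08]
contact_force: [0.6, 0.5, 0.1]
opening: 0.346
```

Call:
drive_tool(series=[[[0.0, -0.78, -0.4], [-0.3, 0, 0]], [[0.0, -0.78, -0.4], [-0.3, 0, 0]], [[0.0, -0.78, -0.4], [-0.3, 0, 0]], [[0.0, -0.78, -0.4], [-0.3, 0, 0]], [[0.0, -0.78, -0.4], [-0.3, 0, 0]]])

```text
time: 2.15
eef_pos: [0.5937, 0.0654, 0.1816]
tcp_rot: [-0.7, -0.093, 0.703, -0.089]
contact_force: [1.4, -0.9, 0.7]
opening: 0.355
```

Run:
```python
from h import *
print(plan([.614,.165,.10],rot([0,0,-1],[.287,-.958,0]),n=3))
```

```text
[[np.float64(0.55), np.float64(-0.6), np.float64(-0.3)], [np.float64(-0.6), np.float64(0.1), np.float64(0.1)]]
[[np.float64(0.55), np.float64(-0.6), np.float64(-0.31)], [np.float64(-0.6), np.float64(0.1), np.float64(0.1)]]
[[np.float64(0.54), np.float64(-0.6), np.float64(-0.31)], [np.float64(-0.6), np.float64(0.1), np.float64(0.1)]]
3
```

Call:
drive_tool(series=[[[0.4, -0.6, -0.3], [-0.6, 0.1, 0.1]], [[0.4, -0.6, -0.3], [-0.6, 0.1, 0.1]], [[0.4, -0.6, -0.3], [-0.6, 0.1, 0.1]], [[0, 0, 0], [0, 0, 0]]])

```text
time: 2.55
eef_pos: [0.6136, 0.1739, 0.1203]
tcp_rot: [0.701, 0.105, -0.698, 0.104]
contact_force: [0.3, -0.5, -0.8]
opening: 0.349
```

```bash
cat > snap.py <<'E'
import sys
from h import *
from plant import ctrl
# args: tag then cam:x0,y0,x1,y1,s ...
for a in sys.argv[2:]:
    n,b=a.split(":"); b=b.split(",")
    c=ctrl.read_camera(n); np.savez(f"cam_{n}_{sys.argv[1]}.npz",**c)
    crop(c["img"],*map(int,b[:4]),float(b[4]),f"pics/{n}_{sys.argv[1]}.png")
p,R,s=st(); print(s["time"],p.round(4),np.round(s["qpos"],2),np.round(s["contact_force"],1)); print(R.as_matrix().round(3))
E
python3 snap.py a side:130,160,330,310,4 wrist:0,0,512,384,1.5
```

```text
2.65 [0.6152 0.1711 0.1232] [0.11 0.32 1.76 0.   1.05 1.39] [ 0.1 -0.2 -0.8]
[[ 0.008  0.291 -0.957]
 [ 0.001 -0.957 -0.291]
 [-1.     0.001 -0.008]]
```

View pics/side_a.png

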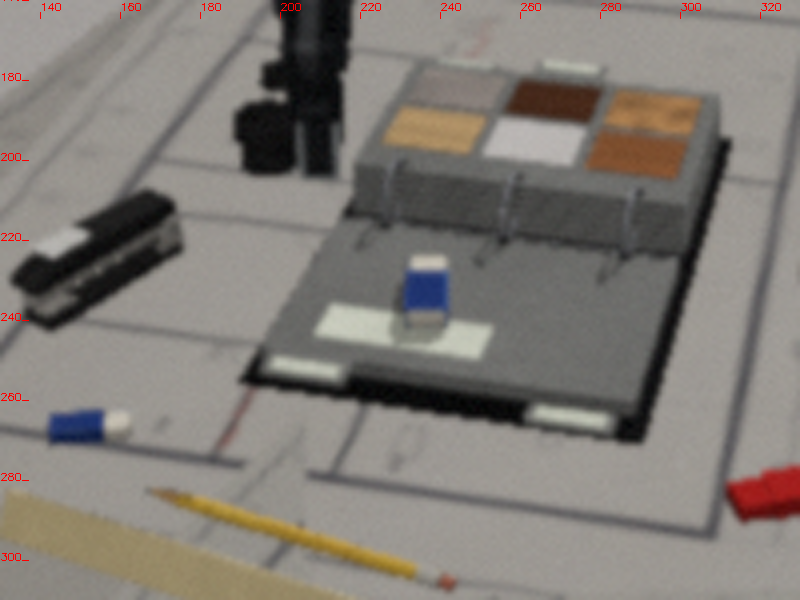

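View pics/wrist_a.png

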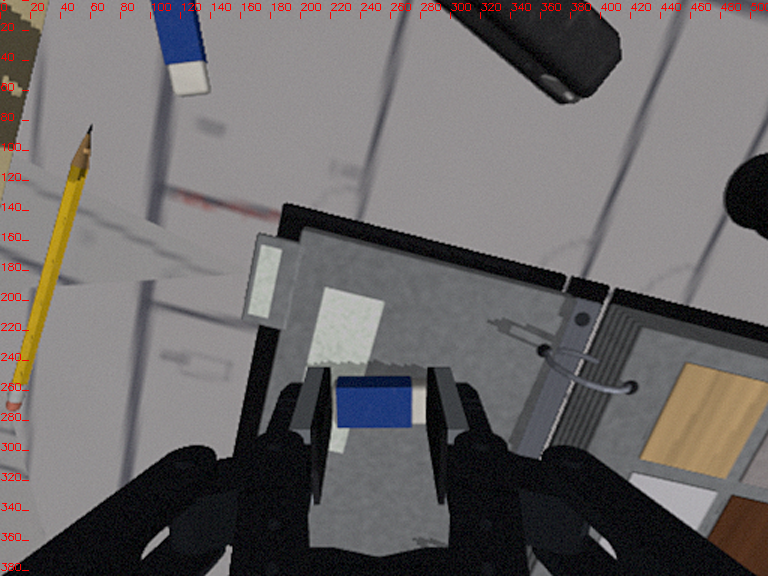

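Run:
```python
from h import *
p,R,s=st(); c=load("cam_side_a.npz"); w=load("cam_wrist_a.npz")
for f in (0,.004,.008,.011):
    print(f,[proj(c,p+R.apply([f,y,z])).round(1) for y in(-.018,.018) for z in(.0,)],[proj(w,p+R.apply([f,y,z])).round(1) for y in(-.015,.015) for z in(-.011,.011)])
for uv in [(225,252),(225,285),(283,252),(283,285)]:
    print(uv,ray(w,*uv,.031).round(4))
```

```text
0 [array([210.1, 197.3]), array([211.3, 188.9])] [array([221.3, 250. ]), array([222.5, 294. ]), array([291.1, 250.2]), array([289.2, 294.2])]
0.004 [array([210.2, 199. ]), array([211.3, 190.6])] [array([222.1, 245.8]), array([223.3, 288.8]), array([290.2, 246. ]), array([288.3, 289.1])]
0.008 [array([210.2, 200.7]), array([211.4, 192.2])] [array([222.8, 241.7]), array([224., 284.]), array([289.2, 241.9]), array([287.5, 284.2])]
0.011 [array([210.3, 202. ]), array([211.4, 193.5])] [array([223.4, 238.8]), array([224.5, 280.5]), array([288.5, 239.1]), array([286.9, 280.7])]
(225, 252) [0.5729 0.1808 0.031 ]
(225, 285) [0.5462 0.1733 0.031 ]
(283, 252) [0.5855 0.1401 0.031 ]
(283, 285) [0.5591 0.1312 0.031 ]
```

Run:
```python
from h import *
print(plan([.607,.164,.031],rot([0,0,-1],[.287,-.958,0]),n=3))
```

```text
[[np.float64(0.61), np.float64(0.03), np.float64(0.07)], [np.float64(0.1), np.float64(-0.2), np.float64(-0.0)]]
[[np.float64(0.61), np.float64(0.03), np.float64(0.07)], [np.float64(0.1), np.float64(-0.2), np.float64(-0.0)]]
[[np.float64(0.61), np.float64(0.03), np.float64(0.07)], [np.float64(0.1), np.float64(-0.2), np.float64(-0.0)]]
3
```

Call:
drive_tool(series=[[[0.6, 0.03, 0.06], [0, -0.2, 0]], [[0.6, 0.03, 0.06], [0, -0.2, 0]], [[0.4, 0.03, 0.06], [0, -0.2, 0]], [[0.2, 0, 0], [0, 0, 0]], [[0, 0, 0], [0, 0, 0]]])

```text
time: 3.15
eef_pos: [0.6138, 0.1581, 0.0381]
tcp_rot: [0.703, 0.1, -0.696, 0.103]
contact_force: [-1.2, -0.8, -0.6]
opening: 0.352
```

```bash
python3 snap.py b side:130,160,330,310,4
```

```text
3.2 [0.6145 0.1582 0.039 ] [ 0.09  0.43  1.8  -0.    0.9   1.38] [ 0.1  0.5 -0.3]
[[ 0.012  0.285 -0.958]
 [-0.002 -0.959 -0.285]
 [-1.     0.006 -0.011]]
```

View pics/side_b.png

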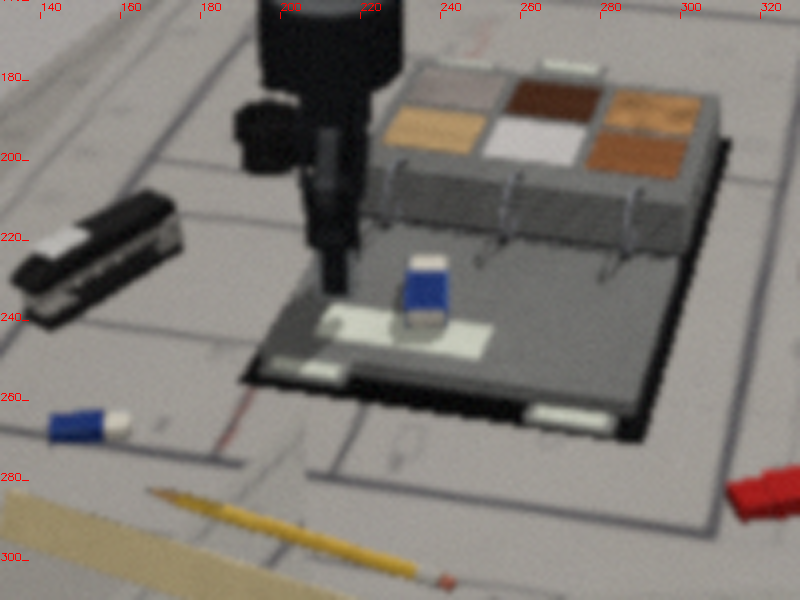

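Call:
drive_tool(series=[[[0.1, -0.16, 0.1], [0, 0, 0]], [[0.06, 0, 0.1], [0, 0, 0]], [[0, 0, 0.1], [0, 0, 0]]])

```text
time: 3.5
eef_pos: [0.6002, 0.1616, 0.0346]
tcp_rot: [0.707, 0.1, -0.693, 0.103]
contact_force: [0.0, 0.3, 0.2]
opening: 0.355
```

Call:
drive_tool(series=[[[0, 0, 0.15], [0, 0, 0]], [[0, 0, 0.15], [0, 0, 0]], [[0, 0, 0.15], [0, 0, 0]], [[0, 0, 0.15], [0, 0, 0]]])

```text
time: 3.9
eef_pos: [0.5696, 0.153, 0.0355]
tcp_rot: [0.708, 0.1, -0.692, 0.103]
contact_force: [0.3, -0.1, -0.1]
opening: 0.354
```

```bash
python3 snap.py c side:130,160,330,310,4 wrist:100,150,400,384,2.5
```

```text
4.0 [0.5689 0.1529 0.0351] [ 0.09  0.35  1.92 -0.    0.85  1.38] [ 0.4  1.2 -0.1]
[[ 0.021  0.285 -0.958]
 [-0.001 -0.959 -0.285]
 [-1.     0.007 -0.02 ]]
```

View pics/side_c.png

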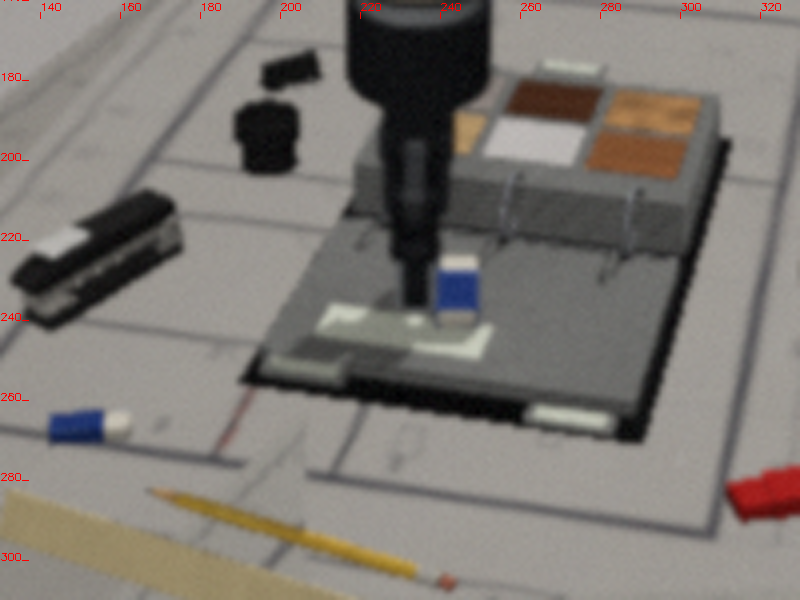

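View pics/wrist_c.png

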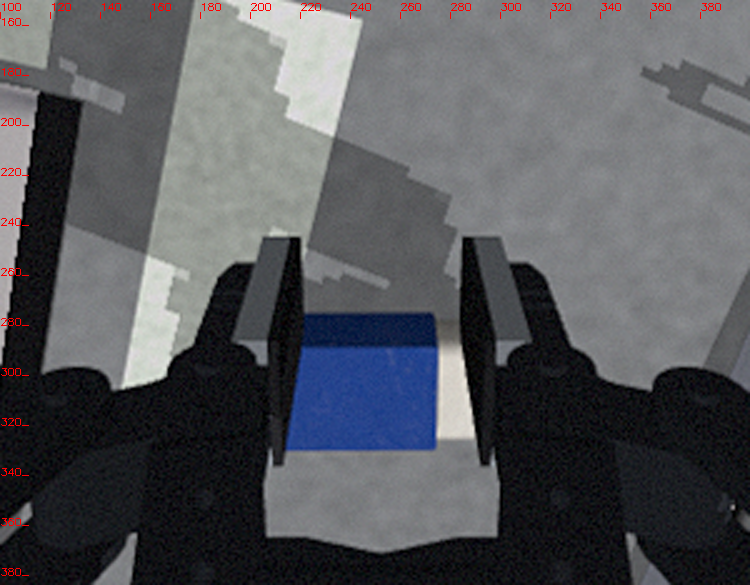

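Call:
drive_tool(series=[[[0, 0, 0.2], [1.7, -0.2, 0]], [[0, 0, 0.2], [1.7, -0.2, 0]], [[0, 0, 0.2], [1.7, -0.2, 0]], [[0, 0, 0.2], [1.7, -0.2, 0]], [[0, 0, 0.2], [1.7, -0.2, 0]]])

```text
time: 4.5
eef_pos: [0.5182, 0.1408, 0.035]
tcp_rot: [0.707, 0.043, -0.704, 0.047]
contact_force: [-0.0, 0.1, 0.5]
opening: 0.35
```

Call:
drive_tool(series=[[[0, 0, 0.2], [1.7, -0.2, 0]], [[0, 0, 0.2], [1.7, -0.2, 0]], [[0, 0, 0.2], [1.7, -0.2, 0]]])

```text
time: 4.8
eef_pos: [0.4855, 0.1372, 0.0348]
tcp_rot: [-0.705, -0.009, 0.709, -0.013]
contact_force: [-0.1, 0.7, 0.1]
opening: 0.351
```

```bash
python3 snap.py d side:130,160,330,310,4 wrist:100,150,400,384,2.5
```

```text
4.9 [0.4845 0.1373 0.0344] [ 0.08  0.2   2.11 -0.01  0.84  1.62] [ 0.4 -0.   0.1]
[[-0.008  0.032 -0.999]
 [-0.006 -0.999 -0.032]
 [-1.     0.006  0.008]]
```

View pics/side_d.png

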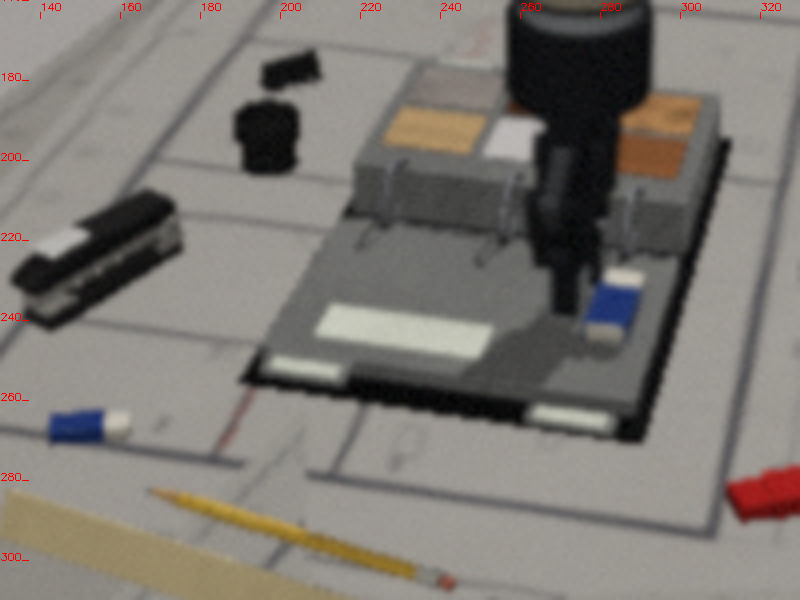

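View pics/wrist_d.png

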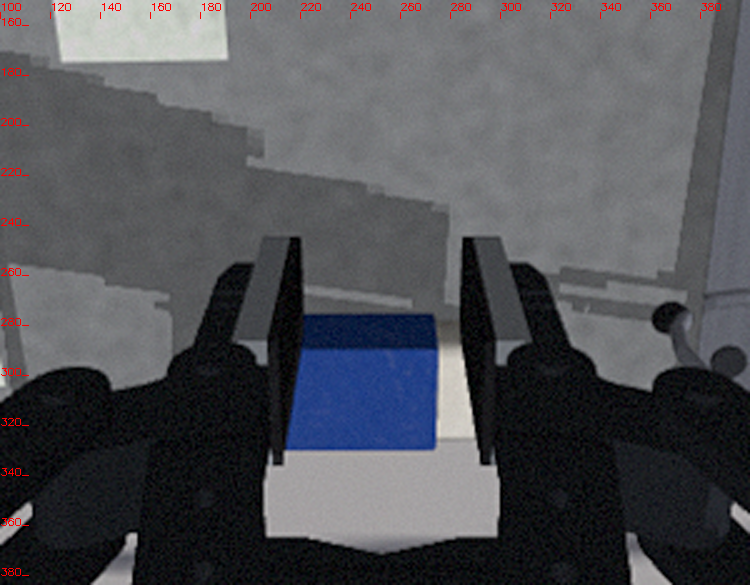

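Call:
drive_tool(series=[[[0, 0, 0.2], [0, 0, 0]], [[0, 0, 0.2], [0, 0, 0]], [[0, 0, 0.2], [0, 0, 0]], [[0, 0, 0.2], [0, 0, 0]], [[0, 0, 0.2], [0, 0, 0]]])

```text
time: 5.4
eef_pos: [0.4321, 0.1354, 0.0351]
tcp_rot: [-0.705, -0.009, 0.709, -0.014]
contact_force: [-0.5, 0.8, -0.6]
opening: 0.348
```

```bash
python3 snap.py e side:230,180,380,310,4 wrist:100,150,400,384,2.5
```

```text
5.5 [0.4311 0.1354 0.0347] [ 0.08  0.09  2.24 -0.01  0.82  1.63] [-0.5 -0.2 -0.9]
[[-0.008  0.032 -0.999]
 [-0.006 -0.999 -0.032]
 [-1.     0.006  0.008]]
```

View pics/side_e.png

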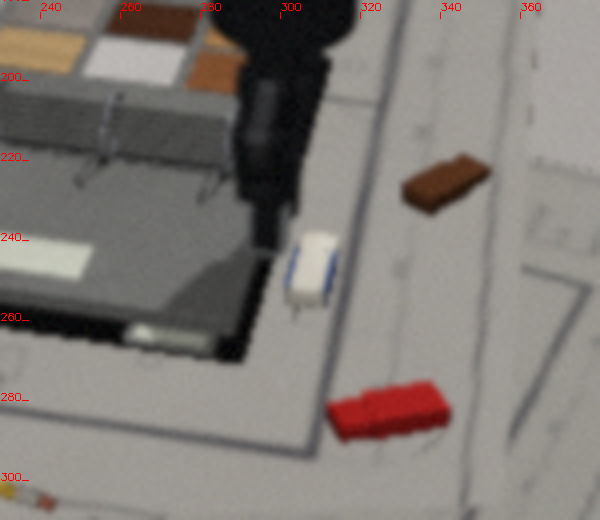

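View pics/wrist_e.png

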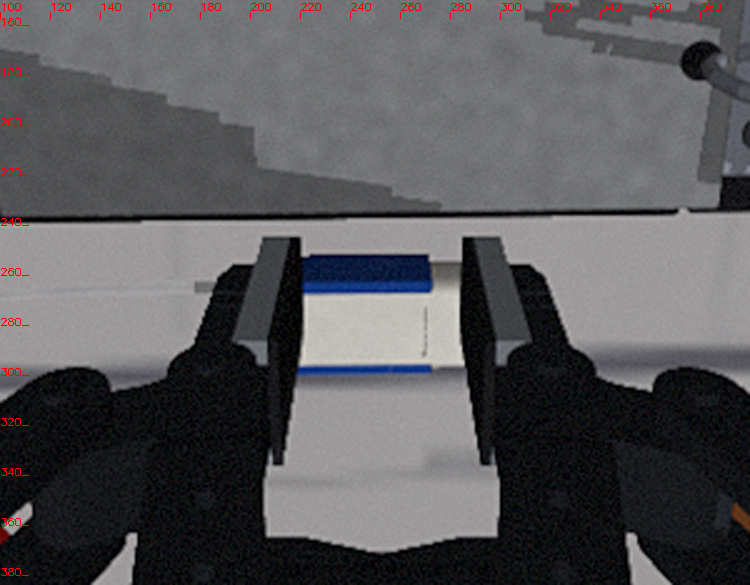

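Run:
```python
from h import *
w=load("cam_wrist_e.npz");s=load("cam_side_e.npz")
for v in (252,266,292,298): print(v,[ray(w,250,v,z).round(3)[0] for z in (0,.013,.023)])
for u,v in [(306.5,238),(311.5,239),(302,255),(309.5,256.5)]:print([ray(s,u,v,z).round(3) for z in (0,.013,.02)])
print([W((-.108,y,0)).round(3) for y in (.03,.11)])
```

```text
252 [np.float64(0.421), np.float64(0.428), np.float64(0.434)]
266 [np.float64(0.413), np.float64(0.42), np.float64(0.426)]
292 [np.float64(0.396), np.float64(0.405), np.float64(0.412)]
298 [np.float64(0.392), np.float64(0.401), np.float64(0.408)]
[array([0.423, 0.096, 0.   ]), array([0.42 , 0.115, 0.013]), array([0.418, 0.125, 0.02 ])]
[array([0.412, 0.096, 0.   ]), array([0.409, 0.116, 0.013]), array([0.407, 0.126, 0.02 ])]
[array([0.42 , 0.161, 0.   ]), array([0.417, 0.179, 0.013]), array([0.415, 0.189, 0.02 ])]
[array([0.404, 0.162, 0.   ]), array([0.401, 0.18 , 0.013]), array([0.4  , 0.189, 0.02 ])]
[array([0.435, 0.089, 0.   ]), array([0.431, 0.169, 0.   ])]
```

```bash
cat >> h.py <<'E'
def ori(a):
    a=np.radians(a); X=W((1,0,0))-W((0,0,0)); Y=W((0,1,0))-W((0,0,0))
    return rot(np.cos(a)*Y-np.array([0,0,np.sin(a)]),X)
E
python3 - <<'E'
from h import *
p,R,s=st()
p1=np.array([.45,.135,.2]); print(plan(p1,R)); print()
t=W((0,-.25,.2)); print(t)
print(plan(t,ori(35),p0=p1,R0=R))
E
```

```text
[[np.float64(-0.83), np.float64(0.01), np.float64(-0.09)], [np.float64(0.0), np.float64(0.0), np.float64(0.0)]]
[[np.float64(-0.83), np.float64(0.01), np.float64(-0.09)], [np.float64(0.0), np.float64(0.0), np.float64(0.0)]]
[[np.float64(-0.83), np.float64(0.01), np.float64(-0.09)], [np.float64(0.0), np.float64(0.0), np.float64(0.0)]]
[[np.float64(-0.83), np.float64(0.01), np.float64(-0.09)], [np.float64(0.0), np.float64(0.0), np.float64(0.0)]]
4

[ 0.55607031 -0.18550845  0.2       ]
[[np.float64(0.0), np.float64(0.5), np.float64(-0.15)], [np.float64(-6.4), np.float64(3.3), np.float64(-3.3)]]
[[np.float64(-0.02), np.float64(0.51), np.float64(-0.09)], [np.float64(-6.4), np.float64(3.3), np.float64(-3.3)]]
[[np.float64(-0.05), np.float64(0.52), np.float64(-0.04)], [np.float64(-6.4), np.float64(3.3), np.float64(-3.3)]]
[[np.float64(-0.08), np.float64(0.51), np.float64(0.02)], [np.float64(-6.4), np.float64(3.3), np.float64(-3.3)]]
[[np.float64(-0.11), np.float64(0.5), np.float64(0.07)], [np.float64(-6.4), np.float64(3.3), np.float64(-3.3)]]
[[np.float64(-0.14), np.float64(0.49), np.float
[... 157 characters left out ...]
), np.float64(-3.3)]]
[[np.float64(-0.21), np.float64(0.43), np.float64(0.2)], [np.float64(-6.4), np.float64(3.3), np.float64(-3.3)]]
[[np.float64(-0.25), np.float64(0.39), np.float64(0.23)], [np.float64(-6.4), np.float64(3.3), np.float64(-3.3)]]
[[np.float64(-0.29), np.float64(0.35), np.float64(0.26)], [np.float64(-6.4), np.float64(3.3), np.float64(-3.3)]]
[[np.float64(-0.32), np.float64(0.3), np.float64(0.28)], [np.float64(-6.4), np.float64(3.3), np.float64(-3.3)]]
[[np.float64(-0.35), np.float64(0.25), np.float64(0.29)], [np.float64(-6.4), np.float64(3.3), np.float64(-3.3)]]
[[np.float64(-0.38), np.float64(0.19), np.float64(0.29)], [np.float64(-6.4), np.float64(3.3), np.float64(-3.3)]]
13
```

Call:
drive_tool(series=[[[-0.8, 0, 0], [0, 0, 0]], [[-0.8, 0, 0], [0, 0, 0]], [[-0.8, 0, -0.1], [0, 0, 0]], [[-0.8, 0, -0.2], [0, 0, 0]]])

```text
time: 5.9
eef_pos: [0.4417, 0.1365, 0.1917]
tcp_rot: [-0.698, -0.009, 0.716, -0.014]
contact_force: [1.3, 0.8, -0.8]
opening: 0.349
```

Call:
drive_tool(series=[[[0, 0.5, -0.15], [-6.4, 3.3, -3.3]], [[-0.02, 0.5, -0.1], [-6.4, 3.3, -3.3]], [[-0.05, 0.5, -0.05], [-6.4, 3.3, -3.3]], [[-0.08, 0.5, 0.02], [-6.4, 3.3, -3.3]], [[-0.11, 0.5, 0.07], [-6.4, 3.3, -3.3]]], grip=-1)

```text
time: 6.4
eef_pos: [0.4853, 0.0287, 0.204]
tcp_rot: [0.756, 0.285, -0.581, 0.101]
contact_force: [1.4, -0.3, -0.5]
opening: -0.003
```

Call:
drive_tool(series=[[[-0.14, 0.49, 0.12], [-6.4, 3.3, -3.3]], [[-0.18, 0.46, 0.16], [-6.4, 3.3, -3.3]], [[-0.21, 0.43, 0.2], [-6.4, 3.3, -3.3]], [[-0.25, 0.39, 0.23], [-6.4, 3.3, -3.3]], [[-0.29, 0.35, 0.26], [-6.4, 3.3, -3.3]]])

```text
time: 6.9
eef_pos: [0.5224, -0.0997, 0.2097]
tcp_rot: [0.726, 0.55, -0.369, 0.185]
contact_force: [0.1, 1.2, 0.1]
opening: -0.004
```

```bash
python3 - <<'E'
from h import *
p,R,s=st();print(p,s["qpos"],B(p),R.as_matrix().round(2))
print(plan(W((0,-.25,.16)),ori(35)))
E
python3 snap.py f top:130,130,330,280,4
```

```text
[ 0.52239327 -0.09970045  0.20973283] [-0.66336661  0.12578297  1.94774195  0.64209062  1.48776558 -0.46989697] [-0.02949484 -0.16266611  0.20973283] [[ 0.12  0.93 -0.33]
 [ 0.66 -0.33 -0.67]
 [-0.74 -0.14 -0.66]]
[[np.float64(-0.08), np.float64(0.33), np.float64(0.4)], [np.float64(-5.1), np.float64(2.9), np.float64(-2.8)]]
[[np.float64(-0.12), np.float64(0.29), np.float64(0.42)], [np.float64(-5.1), np.float64(2.9), np.float64(-2.8)]]
[[np.float64(-0.15), np.float64(0.25), np.float64(0.44)], [np.float64(-5.1), np.float64(2.9), np.float64(-2.8)]]
[[np.float64(-0.18), np.float64(0.2), np.float64(0.45)], [np.float64(-5.1), np.float64(2.9), np.float64(-2.8)]]
4
6.95 [ 0.5239 -0.1044  0.2078] [-0.67  0.13  1.94  0.64  1.49 -0.47] [-0.8 -4.5 -0.1]
[[ 0.124  0.934 -0.334]
 [ 0.661 -0.328 -0.674]
 [-0.74  -0.137 -0.659]]
```

View pics/top_f.png

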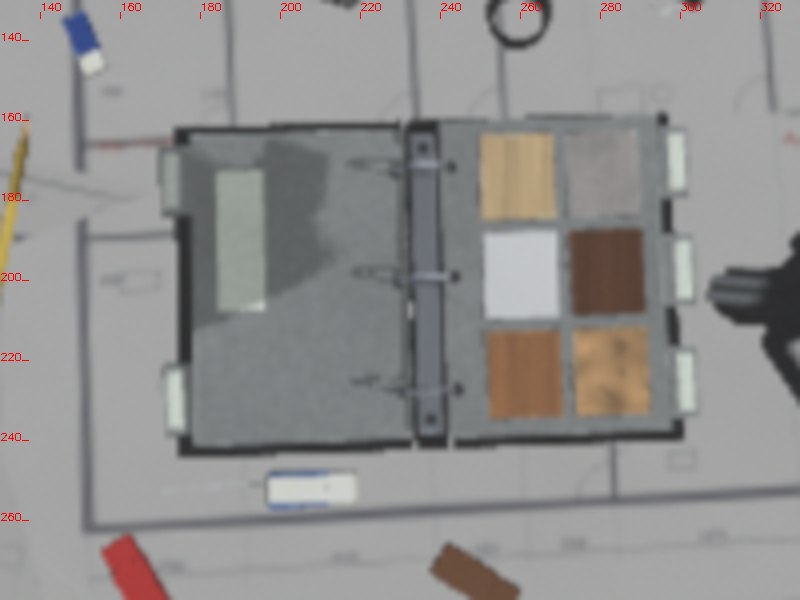

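Top picture: the eraser now lies flat on the chest at (208,252). That is about 11 mm clear of the cover's near edge (row 243.5). The page is empty. Now to the tab.

Call:
drive_tool(series=[[[-0.08, 0.33, 0.3], [-5.1, 2.9, -2.8]], [[-0.12, 0.29, 0.3], [-5.1, 2.9, -2.8]], [[-0.15, 0.25, 0.3], [-5.1, 2.9, -2.8]], [[-0.18, 0.2, 0.3], [-5.1, 2.9, -2.8]], [[0, 0, 0], [0, 0, 0]]])

```text
time: 7.45
eef_pos: [0.5643, -0.1801, 0.1729]
tcp_rot: [0.658, 0.692, -0.203, 0.218]
contact_force: [-1.0, 0.7, 0.2]
opening: -0.0
```

```bash
python3 - <<'E'
from h import *
p,R,s=st();print(p,s["qpos"].round(2) if hasattr(s["qpos"],'round') else s["qpos"],B(p))
print(plan(W((0,-.25,.09)),ori(35)))
E
python3 snap.py g wrist:0,0,512,384,1.5 top:200,130,400,280,4
```

```text
[ 0.56429548 -0.18005099  0.17291806] [-0.73  0.48  1.65  0.64  1.75 -0.92] [ 0.00847907 -0.24494603  0.17291806]
[[np.float64(0.43), np.float64(-0.09), np.float64(0.71)], [np.float64(0.2), np.float64(-0.2), np.float64(0.0)]]
[[np.float64(0.43), np.float64(-0.09), np.float64(0.71)], [np.float64(0.2), np.float64(-0.2), np.float64(0.0)]]
2
7.55 [ 0.5638 -0.1783  0.1754] [-0.73  0.48  1.66  0.64  1.75 -0.92] [-0.6 -0.2  0.3]
[[-0.039  0.999  0.034]
 [ 0.821  0.052 -0.569]
 [-0.57   0.006 -0.822]]
```

View pics/wrist_g.png

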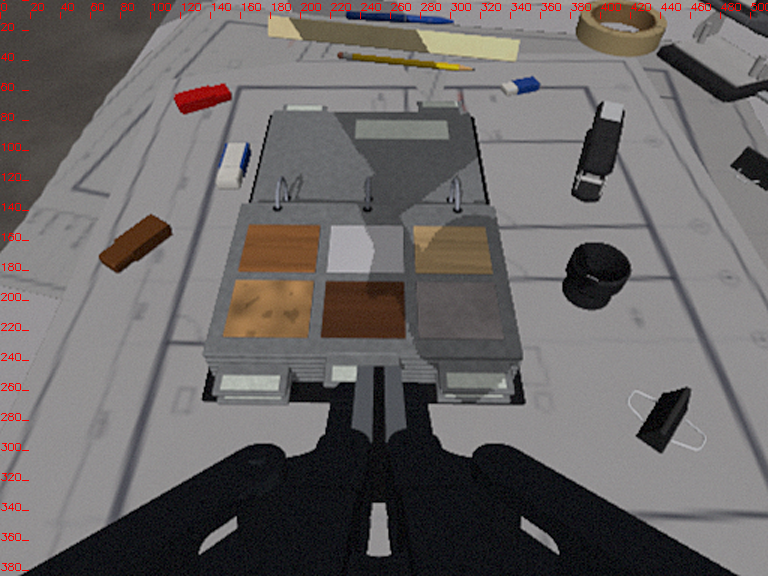

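View pics/top_g.png

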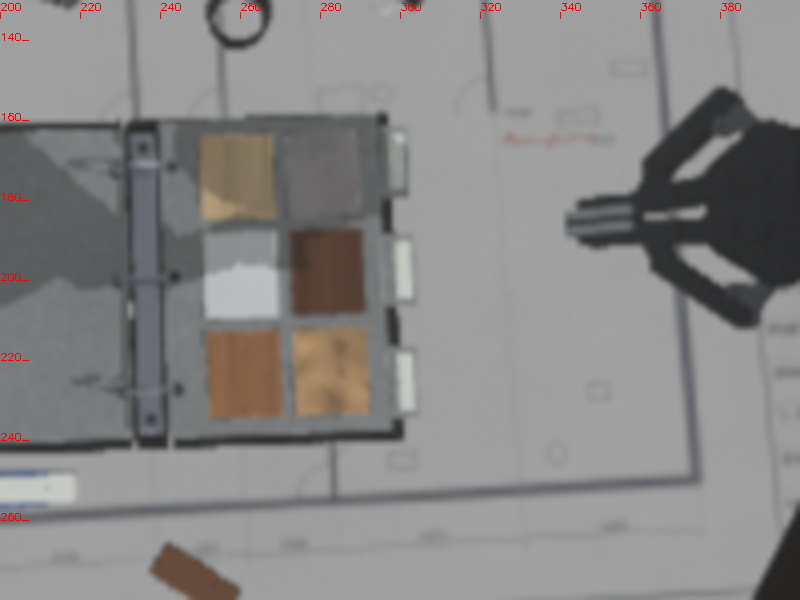

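Call:
drive_tool(series=[[[0.43, -0.1, 0.7], [0.2, -0.2, 0]], [[0.43, -0.1, 0.7], [0.2, -0.2, 0]], [[0.1, 0, 0.2], [0, 0, 0]], [[0, 0, 0], [0, 0, 0]]])

```text
time: 7.95
eef_pos: [0.5562, -0.184, 0.0868]
tcp_rot: [0.658, 0.688, -0.209, 0.224]
contact_force: [-0.7, 0.1, 0.0]
opening: 0.004
```

Run:
```python
from h import *
p,R,s=st();print(p,B(p),s["contact_force"])
print(plan(W((0,-.23,.026)),ori(35),n=3))
```

```text
[ 0.55619272 -0.18404769  0.08684597] [ 1.92798341e-04 -2.48546858e-01  8.68459676e-02] [-0.67342805  0.05911102  0.01867585]
[[np.float64(0.34), np.float64(-0.0), np.float64(0.26)], [np.float64(0.1), np.float64(0.2), np.float64(-0.1)]]
[[np.float64(0.34), np.float64(-0.0), np.float64(0.26)], [np.float64(0.1), np.float64(0.2), np.float64(-0.1)]]
[[np.float64(0.33), np.float64(-0.0), np.float64(0.26)], [np.float64(0.1), np.float64(0.2), np.float64(-0.1)]]
3
```

Call:
drive_tool(series=[[[0.34, 0, 0.26], [0, 0.2, 0]], [[0.34, 0, 0.26], [0, 0.2, 0]], [[0.3, 0, 0.24], [0, 0.2, 0]], [[0, 0, 0], [0, 0, 0]]])

```text
time: 8.35
eef_pos: [0.5581, -0.1649, 0.0281]
tcp_rot: [0.659, 0.688, -0.205, 0.224]
contact_force: [-0.0, 0.3, -0.4]
opening: -0.001
```

```bash
python3 - <<'E'
from h import *
p,R,s=st();print(p,B(p),s["contact_force"], np.degrees((R.inv()*ori(35)).as_rotvec()))
print(plan(W((0,-.1733,.024)),ori(35),n=4))
E
python3 snap.py h wrist:150,200,350,330,4 side:220,150,370,260,5
```

```text
[ 0.55805649 -0.16493708  0.02810091] [ 0.00297708 -0.22954853  0.02810091] [-0.00083375  0.33050949 -0.44740285] [ 0.57639304  0.35644366 -0.41805127]
[[np.float64(0.24), np.float64(-0.02), np.float64(-0.15)], [np.float64(0.1), np.float64(0.1), np.float64(-0.1)]]
[[np.float64(0.24), np.float64(-0.02), np.float64(-0.15)], [np.float64(0.1), np.float64(0.1), np.float64(-0.1)]]
[[np.float64(0.24), np.float64(-0.02), np.float64(-0.15)], [np.float64(0.1), np.float64(0.1), np.float64(-0.1)]]
[[np.float64(0.24), np.float64(-0.01), np.float64(-0.14)], [np.float64(0.1), np.float64(0.1), np.float64(-0.1)]]
4
8.45 [ 0.5594 -0.1665  0.0304] [-0.72  0.67  1.69  0.64  1.55 -1.05] [-0.8 -0.6 -0.2]
[[-0.03   0.999  0.04 ]
 [ 0.814  0.047 -0.579]
 [-0.58   0.016 -0.814]]
```

View pics/wrist_h.png

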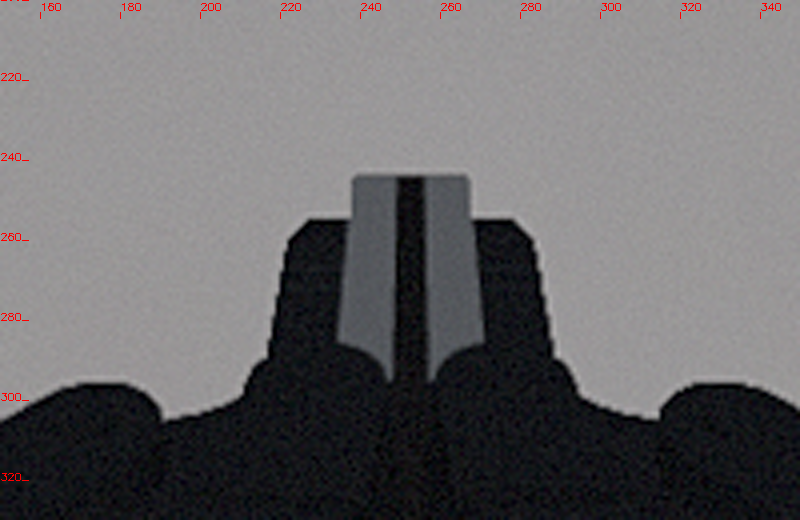

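View pics/side_h.png

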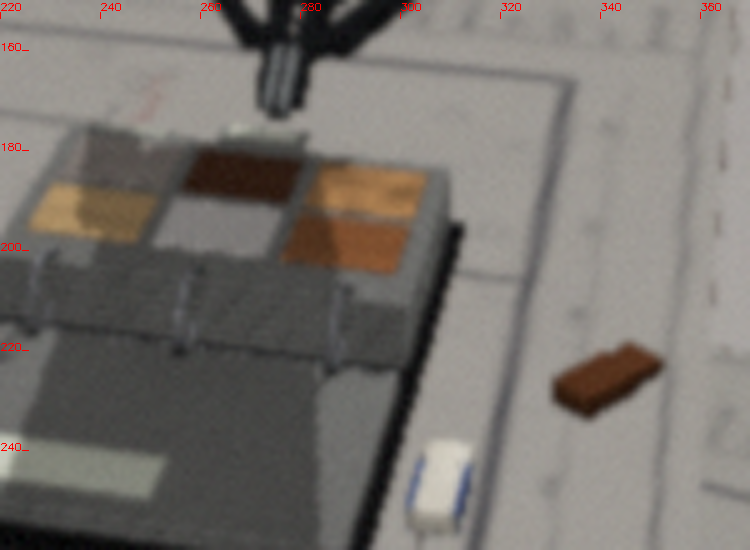

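Call:
drive_tool(series=[[[0.24, -0.03, -0.13], [0, 0, 0]], [[0.24, -0.03, -0.13], [0, 0, 0]], [[0.24, 0, -0.13], [0, 0, 0]], [[0, 0, 0], [0, 0, 0]]])

```text
time: 8.85
eef_pos: [0.5554, -0.1236, 0.027]
tcp_rot: [0.659, 0.687, -0.204, 0.227]
contact_force: [-0.7, -0.8, -0.6]
opening: 0.005
```

```bash
python3 - <<'E'
from h import *
p,R,s=st();print(p,B(p),s["contact_force"], np.degrees((R.inv()*ori(35)).as_rotvec()))
print(plan(W((0,-.1733,.024)),ori(35),n=2))
E
python3 snap.py i wrist:150,150,350,290,4
```

```text
[ 0.55542928 -0.12356432  0.02702819] [ 0.00235046 -0.18809716  0.02702819] [-0.67504814 -0.8047228  -0.63874483] [ 0.85312638  0.59728199 -0.68217124]
[[np.float64(0.14), np.float64(-0.02), np.float64(-0.06)], [np.float64(0.4), np.float64(0.3), np.float64(-0.3)]]
[[np.float64(0.14), np.float64(-0.02), np.float64(-0.06)], [np.float64(0.4), np.float64(0.3), np.float64(-0.3)]]
2
8.9 [ 0.5558 -0.1244  0.0273] [-0.67  0.63  1.76  0.67  1.51 -1.05] [-0.2 -0.2  0.1]
[[-0.027  0.999  0.043]
 [ 0.812  0.047 -0.581]
 [-0.583  0.02  -0.813]]
```

View pics/wrist_i.png

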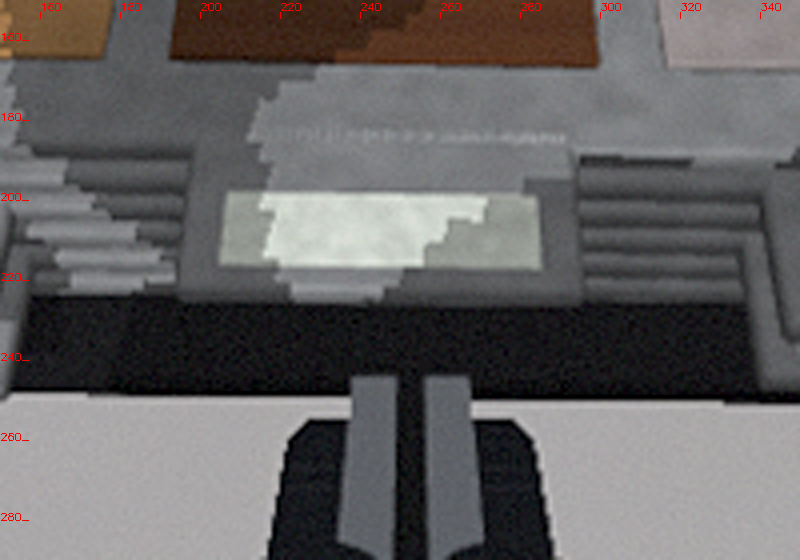

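Run:
```python
from h import *
w=load("cam_wrist_i.npz")
for X in [(-.023,-.17,.04),(.023,-.17,.04),(.023,-.17,.036),(-.023,-.17,.036),(-.023,-.15,.04),(0,-.163,.005)]: print(X,proj(w,W(X)).round(1))
for uv in [(196,225.5),(293.5,225.5)]: print(B(ray(w,*uv,.036)).round(4),B(ray(w,*uv,.04)).round(4))
```

```text
(-0.023, -0.17, 0.04) [197.5 222.6]
(0.023, -0.17, 0.04) [300.8 223.7]
(0.023, -0.17, 0.036) [299.6 228.3]
(-0.023, -0.17, 0.036) [198.5 227.3]
(-0.023, -0.15, 0.04) [201.5 187. ]
(0, -0.163, 0.005) [248.6 246.1]
[-0.0242 -0.1691  0.036 ] [-0.0235 -0.1715  0.04  ]
[ 0.0203 -0.1686  0.036 ] [ 0.0197 -0.171   0.04  ]
```

Call:
drive_tool(series=[[[0.14, -0.04, -0.06], [0.4, 0.3, -0.3]], [[0.14, -0.04, -0.06], [0.4, 0.3, -0.3]], [[0.03, 0, 0.02], [0, 0, 0]]])

```text
time: 9.2
eef_pos: [0.5514, -0.1085, 0.0228]
tcp_rot: [0.658, 0.69, -0.207, 0.219]
contact_force: [1.1, 0.9, -1.2]
opening: 0.001
```

```bash
cat > arc.py <<'E'
import sys
from h import *
# arc.py th0 th1 nrows a1 [r] [extra]   target contact point sequence; prints rows from measured pose
def tcp(th,a,r=.158,extra=0.):
    t=np.radians(th);al=np.radians(a)
    rad=np.array([0,-np.cos(t),np.sin(t)]);n=np.array([0,np.sin(t),np.cos(t)])
    x=np.array([0,np.cos(al),-np.sin(al)]);u=np.array([0,np.sin(al),np.cos(al)])
    ax=np.array([0,0,.03]); c=ax+rad*r+n*.006
    k=u*.011 if th-a<90 else -u*.011
    if th<a: c=c-n*(.170-r)*np.tan(al-t)
    return c-x*.011-k+n*extra
def meas(p,R,r=.158):
    pass
if __name__=="__main__":
    th0,th1,n,a0,a1=map(float,sys.argv[1:6]); ex=float(sys.argv[6]) if len(sys.argv)>6 else 0; r=float(sys.argv[7]) if len(sys.argv)>7 else .158
    p,R,s=st(); print("B",B(p).round(4),"F",np.round(s["contact_force"],1),"q",np.round(s["qpos"],2),"t",s["time"],"tilt",np.round(np.degrees((R.inv()*ori(a0)).as_rotvec()),1))
    print("off from model at th0:",(B(p)-tcp(th0,a0,r,ex)).round(4))
    n=int(n)
    for i in range(1,n+1):
        q=W(tcp(th0+(th1-th0)*i/n,a0+(a1-a0)*i/n,r,ex)); Rn=ori(a0+(a1-a0)*i/n)
        print([[float(v) for v in R.inv().apply(q-p).round(4)/.05],[float(v) for v in np.degrees((R.inv()*Rn).as_rotvec()).round(1)]])
        p,R=q,Rn
E
python3 arc.py 0 10 5 35 35
```

```text
B [-0.0009 -0.1728  0.0228] F [ 1.1  0.9 -1.2] q [-0.66  0.63  1.78  0.68  1.5  -1.03] t 9.2 tilt [ 0.1  0.1 -0.1]
off from model at th0: [-0.0009  0.0005 -0.0021]
[[-0.10200000000000001, 0.02, -0.128], [0.1, 0.1, -0.1]]
[[-0.06599999999999999, 0.0, -0.10200000000000001], [0.0, 0.0, 0.0]]
[[-0.06199999999999999, -0.0, -0.104], [0.0, 0.0, 0.0]]
[[-0.057999999999999996, 0.0, -0.106], [0.0, 0.0, 0.0]]
[[-0.052, -0.0, -0.108], [0.0, 0.0, 0.0]]
```

Call:
drive_tool(series=[[[-0.1, 0.02, -0.13], [0, 0, 0]], [[-0.07, 0, -0.11], [0, 0, 0]], [[-0.07, 0, -0.11], [0, 0, 0]], [[-0.06, 0, -0.11], [0, 0, 0]], [[-0.06, 0, -0.11], [0, 0, 0]]])

```text
time: 9.7
eef_pos: [0.5518, -0.1073, 0.0574]
tcp_rot: [0.658, 0.689, -0.208, 0.219]
contact_force: [-0.0, -0.8, -1.1]
opening: 0.0
```

```bash
python3 arc.py 10 30 5 35 35; python3 snap.py j wrist:100,50,400,290,2.6 side:220,110,370,230,5
```

```text
B [-0.0005 -0.1716  0.0574] F [-0.  -0.8 -1.1] q [-0.65  0.57  1.79  0.68  1.54 -1.  ] t 9.7 tilt [-0.   0.2 -0.1]
off from model at th0: [-0.0005 -0.0008  0.0023]
[[-0.054, 0.01, -0.194], [-0.0, 0.2, -0.1]]
[[-0.076, 0.0, -0.228], [0.0, 0.0, 0.0]]
[[-0.057999999999999996, 0.0, -0.23199999999999998], [0.0, 0.0, 0.0]]
[[-0.04, -0.0, -0.23399999999999999], [0.0, 0.0, 0.0]]
[[-0.022, 0.0, -0.236], [0.0, 0.0, 0.0]]
9.8 [ 0.5523 -0.1075  0.0582] [-0.65  0.57  1.79  0.68  1.54 -1.  ] [ 0.9 -0.6 -0.6]
[[-0.037  0.999  0.029]
 [ 0.816  0.046 -0.576]
 [-0.576  0.002 -0.817]]
```

View pics/wrist_j.png

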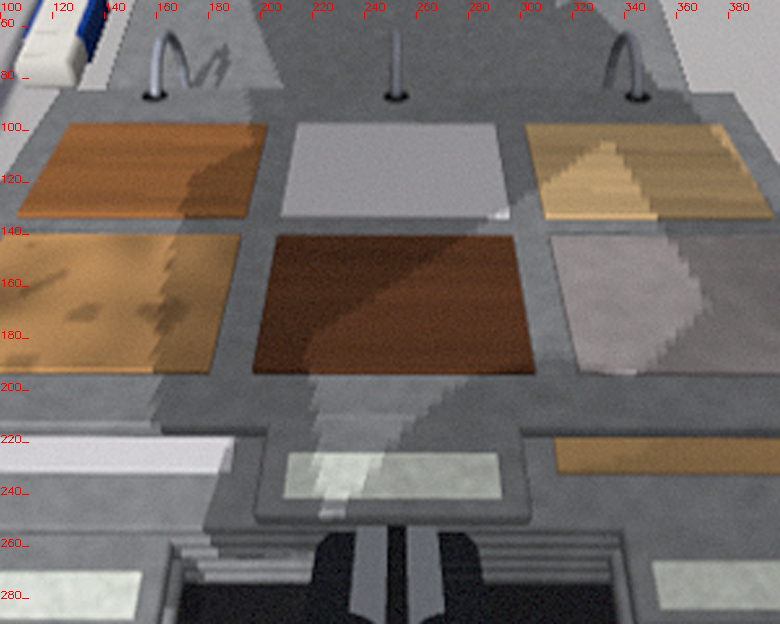

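View pics/side_j.png

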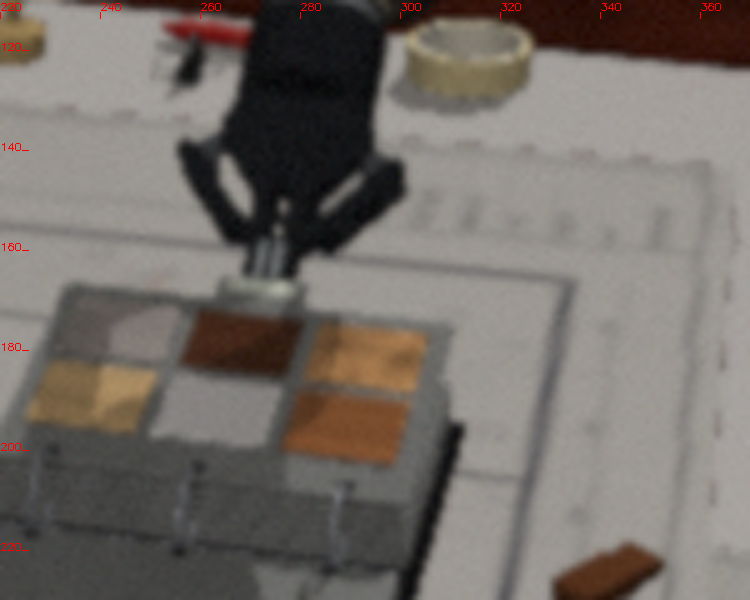

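The wrist picture shows the top board rising on the fingertips (tab at about (243,235)). The second board stays down, with its chips visible at rows 225-235. Continuing the arc.

Call:
drive_tool(series=[[[-0.06, 0.01, -0.2], [0, 0, 0]], [[-0.08, 0, -0.23], [0, 0, 0]], [[-0.06, 0, -0.23], [0, 0, 0]], [[-0.04, 0, -0.24], [0, 0, 0]], [[-0.02, 0, -0.24], [0, 0, 0]]])

```text
time: 10.3
eef_pos: [0.5511, -0.0838, 0.1155]
tcp_rot: [0.658, 0.689, -0.209, 0.219]
contact_force: [0.3, 0.1, -1.3]
opening: 0.003
```

```bash
python3 arc.py 30 50 5 35 41;python3 snap.py k wrist:100,0,400,290,2
```

```text
B [-1.000e-04 -1.481e-01  1.155e-01] F [ 0.3  0.1 -1.3] q [-0.62  0.45  1.82  0.7   1.59 -0.93] t 10.3 tilt [-0.1  0.2 -0.1]
off from model at th0: [-0.0001  0.0016  0.0049]
[[0.022, 0.002, -0.13799999999999998], [-0.1, -1.0, -0.1]]
[[0.002, 0.0, -0.23399999999999999], [0.0, -1.2, 0.0]]
[[0.013999999999999999, 0.0, -0.22399999999999998], [-0.0, -1.2, -0.0]]
[[0.023999999999999997, 0.0, -0.22399999999999998], [0.0, -1.2, 0.0]]
[[0.036, -0.0, -0.222], [-0.0, -1.2, 0.0]]
10.35 [ 0.5517 -0.0832  0.1174] [-0.62  0.45  1.82  0.7   1.59 -0.93] [ 0.6 -0.3  1.1]
[[-0.037  0.999  0.029]
 [ 0.817  0.047 -0.575]
 [-0.576  0.003 -0.817]]
```

View pics/wrist_k.png

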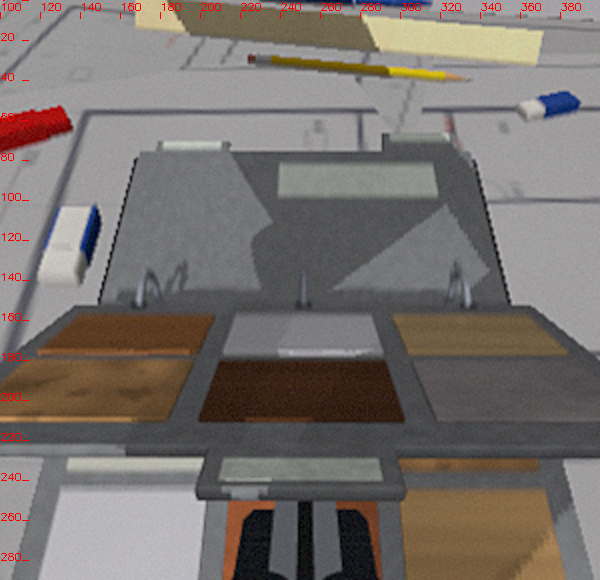

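Call:
drive_tool(series=[[[0.02, 0, -0.16], [0, -1.1, 0]], [[0, 0, -0.23], [0, -1.2, 0]], [[0.02, 0, -0.23], [0, -1.2, 0]], [[0.02, 0, -0.22], [0, -1.2, 0]], [[0.04, 0, -0.22], [0, -1.2, 0]]])

```text
time: 10.85
eef_pos: [0.5495, -0.0442, 0.1591]
tcp_rot: [0.646, 0.676, -0.244, 0.257]
contact_force: [0.1, -0.4, -1.7]
opening: 0.003
```

```bash
python3 arc.py 50 72 5 41 47
```

```text
B [ 0.0002 -0.1086  0.1591] F [ 0.1 -0.4 -1.7] q [-0.55  0.31  1.87  0.67  1.53 -0.83] t 10.85 tilt [ 0.   0.6 -0.2]
off from model at th0: [0.0002 0.0039 0.0053]
[[0.06, -0.004, -0.10999999999999999], [0.0, -0.6, -0.2]]
[[0.064, 0.0, -0.23800000000000002], [0.0, -1.2, 0.0]]
[[0.07799999999999999, -0.0, -0.23399999999999999], [0.0, -1.2, 0.0]]
[[0.08999999999999998, -0.0, -0.228], [-0.0, -1.2, 0.0]]
[[0.10200000000000001, -0.0, -0.222], [0.0, -1.2, -0.0]]
```

Call:
drive_tool(series=[[[0.06, 0, -0.14], [0, -0.8, 0]], [[0.06, 0, -0.24], [0, -1.2, 0]], [[0.08, 0, -0.23], [0, -1.2, 0]], [[0.09, 0, -0.23], [0, -1.2, 0]], [[0.1, 0, -0.22], [0, -1.2, 0]]])

```text
time: 11.35
eef_pos: [0.5469, 0.011, 0.1867]
tcp_rot: [0.632, 0.661, -0.278, 0.294]
contact_force: [0.2, -0.7, -0.7]
opening: -0.0
```

```bash
python3 arc.py 72 94 5 47 52; python3 snap.py l wrist:100,0,400,290,2 side:180,60,360,260,3
```

```text
B [ 0.0003 -0.0533  0.1867] F [ 0.2 -0.7 -0.7] q [-0.44  0.19  1.92  0.64  1.46 -0.71] t 11.35 tilt [ 0.1  0.7 -0.3]
off from model at th0: [0.0003 0.0054 0.0041]
[[0.09999999999999999, -0.005999999999999999, -0.082], [0.1, -0.3, -0.3]]
[[0.128, -0.0, -0.208], [-0.0, -1.0, -0.0]]
[[0.13999999999999999, 0.0, -0.19999999999999998], [0.0, -1.0, 0.0]]
[[0.15, 0.0, -0.19199999999999998], [0.0, -1.0, 0.0]]
[[0.16199999999999998, -0.0, -0.182], [0.0, -1.0, -0.0]]
11.45 [0.5469 0.012  0.1876] [-0.44  0.19  1.92  0.65  1.46 -0.71] [0.4 0.1 0.4]
[[-0.029  0.999  0.04 ]
 [ 0.674  0.049 -0.738]
 [-0.739  0.005 -0.674]]
```

View pics/wrist_l.png

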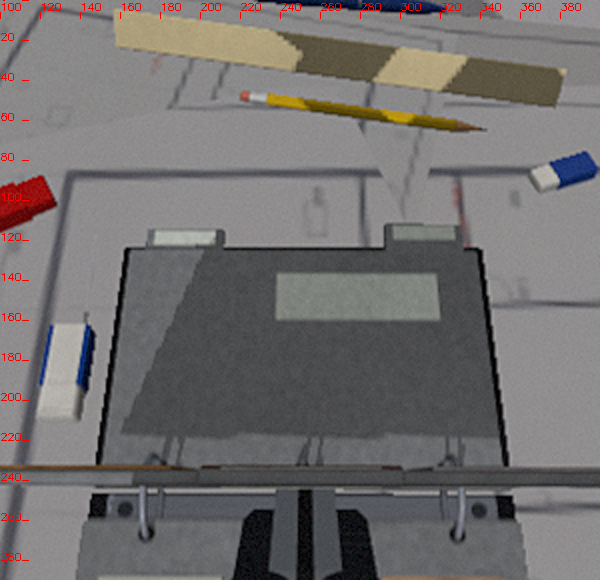

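View pics/side_l.png

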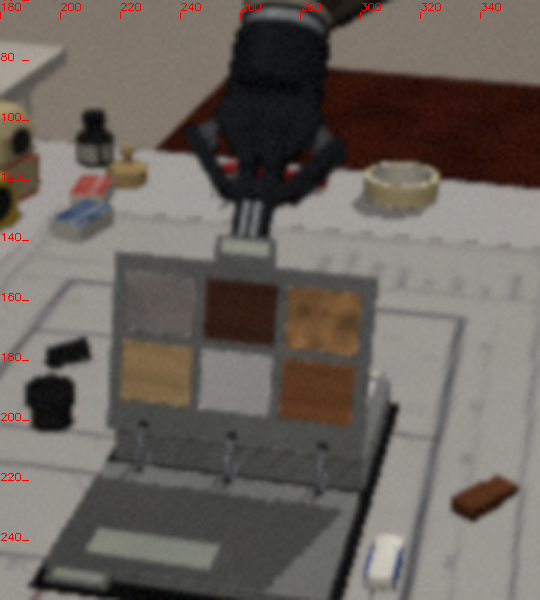

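Call:
drive_tool(series=[[[0.12, 0, -0.1], [0, -0.5, -0.2]], [[0.14, 0, -0.2], [0, -1.0, 0]], [[0.15, 0, -0.2], [0, -1.0, 0]], [[0.16, 0, -0.19], [0, -1.0, 0]], [[0.17, 0, -0.18], [0, -1.0, 0]]])

```text
time: 11.95
eef_pos: [0.5444, 0.0719, 0.1877]
tcp_rot: [0.619, 0.649, -0.304, 0.32]
contact_force: [1.3, -0.0, -0.2]
opening: -0.005
```

```bash
python3 arc.py 94 116 5 52 57 0.003 .156
```

```text
B [0.0008 0.0076 0.1877] F [ 1.3 -0.  -0.2] q [-0.31  0.14  1.96  0.62  1.36 -0.6 ] t 11.95 tilt [ 0.1  0.4 -0.1]
off from model at th0: [0.0008 0.0032 0.0008]
[[0.146, -0.016, -0.106], [0.1, -0.6, -0.1]]
[[0.182, -0.0, -0.15599999999999997], [-0.0, -1.0, -0.0]]
[[0.19199999999999998, -0.0, -0.144], [0.0, -1.0, 0.0]]
[[0.19999999999999998, 0.0, -0.13199999999999998], [-0.0, -1.0, -0.0]]
[[0.206, -0.0, -0.12], [0.0, -1.0, 0.0]]
```

Call:
drive_tool(series=[[[0.17, -0.02, -0.12], [0, -0.6, 0]], [[0.19, 0, -0.16], [0, -1.0, 0]], [[0.2, 0, -0.15], [0, -1.0, 0]], [[0.2, 0, -0.13], [0, -1.0, 0]], [[0.21, 0, -0.12], [0, -1.0, 0]]])

```text
time: 12.45
eef_pos: [0.5399, 0.1333, 0.1665]
tcp_rot: [0.605, 0.635, -0.33, 0.349]
contact_force: [-1.0, -0.8, 0.2]
opening: -0.0
```

```bash
python3 arc.py 116 138 5 57 63 0.003 .156;  python3 snap.py m wrist:100,0,400,290,2 side:180,60,360,260,3
```

```text
B [-0.0007  0.0692  0.1665] F [-1.  -0.8  0.2] q [-0.18  0.13  1.98  0.59  1.23 -0.49] t 12.45 tilt [ 0.1  0.4 -0.1]
off from model at th0: [-0.0007  0.008  -0.003 ]
[[0.074, 0.013999999999999999, -0.008], [0.1, -0.8, -0.1]]
[[0.218, 0.0, -0.09599999999999999], [0.0, -1.2, -0.0]]
[[0.222, -0.0, -0.08399999999999999], [0.0, -1.2, 0.0]]
[[0.22599999999999998, 0.0, -0.06999999999999999], [-0.0, -1.2, -0.0]]
[[0.22999999999999998, 0.0, -0.057999999999999996], [0.0, -1.2, 0.0]]
12.55 [0.539  0.1342 0.1661] [-0.18  0.13  1.99  0.59  1.23 -0.49] [ 0.1 -0.4 -0.5]
[[-0.027  0.999  0.044]
 [ 0.539  0.051 -0.841]
 [-0.842  0.001 -0.54 ]]
```

View pics/wrist_m.png

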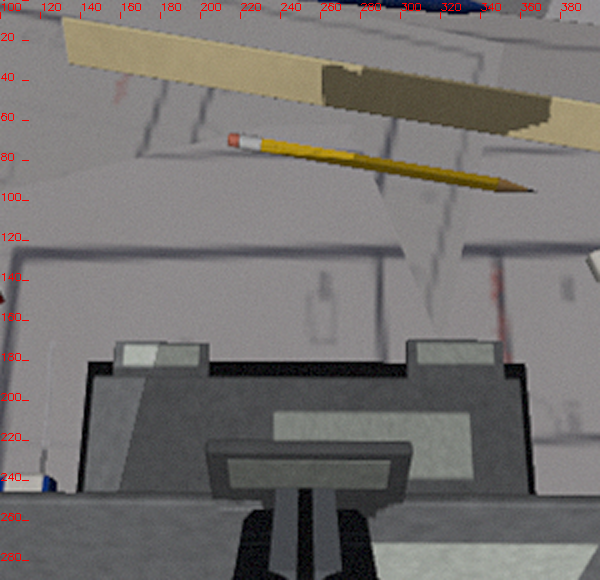

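View pics/side_m.png

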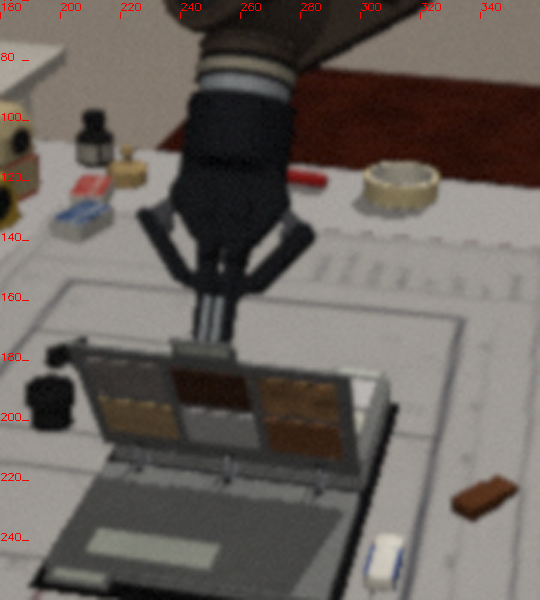

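Call:
drive_tool(series=[[[0.17, 0, -0.08], [0, -0.8, 0]], [[0.22, 0, -0.1], [0, -1.2, 0]], [[0.23, 0, -0.09], [0, -1.2, 0]], [[0.23, 0, -0.08], [0, -1.2, 0]], [[0.23, 0, -0.07], [0, -1.2, 0]]])

```text
time: 13.05
eef_pos: [0.5376, 0.1809, 0.1281]
tcp_rot: [0.587, 0.616, -0.362, 0.381]
contact_force: [-0.7, -1.4, 0.8]
opening: -0.001
```

```bash
python3 arc.py 138 160 5 63 66 0.003 .156
```

```text
B [-0.0007  0.1169  0.1281] F [-0.7 -1.4  0.8] q [-0.05  0.17  1.99  0.53  1.09 -0.37] t 13.05 tilt [ 0.   0.4 -0.1]
off from model at th0: [-0.0007  0.0098 -0.0044]
[[0.06799999999999999, 0.013999999999999999, 0.092], [0.0, -0.2, -0.1]]
[[0.236, 0.0, -0.026], [0.0, -0.6, -0.0]]
[[0.23800000000000002, 0.0, -0.01], [-0.0, -0.6, -0.0]]
[[0.242, -0.0, -0.434], [0.0, -0.6, 0.0]]
[[0.242, 0.0, 0.022], [-0.0, -0.6, 0.0]]
```

Call:
drive_tool(series=[[[0.23, 0.01, -0.05], [0, -0.5, 0]], [[0.23, 0, -0.03], [0, -0.6, 0]], [[0.23, 0, -0.01], [0, -0.6, 0]], [[0.23, 0, 0.02], [0, -0.6, 0]], [[0.23, 0, 0.05], [0, -0.6, 0]]])

```text
time: 13.55
eef_pos: [0.5368, 0.2096, 0.0727]
tcp_rot: [0.577, 0.605, -0.377, 0.398]
contact_force: [0.0, -0.1, 0.3]
opening: -0.001
```

```bash
python3 arc.py 165 180 5 66 66 0.0 .158;  python3 snap.py n wrist:100,50,400,340,2 side:180,60,360,260,3
```

```text
B [-0.0002  0.1456  0.0727] F [ 0.  -0.1  0.3] q [ 0.03  0.26  2.    0.51  0.96 -0.33] t 13.55 tilt [ 0.1  0.5 -0.1]
off from model at th0: [-0.0002 -0.0141 -0.0069]
[[0.148, 0.004, -0.27999999999999997], [0.1, 0.5, -0.1]]
[[0.16, -0.0, 0.044], [0.0, 0.0, 0.0]]
[[0.15599999999999997, -0.0, 0.054], [0.0, 0.0, 0.0]]
[[0.154, 0.0, 0.06199999999999999], [0.0, 0.0, 0.0]]
[[0.15, -0.0, 0.06999999999999999], [0.0, 0.0, 0.0]]
13.65 [0.5352 0.2095 0.0712] [ 0.03  0.26  2.    0.51  0.96 -0.33] [-0.4 -0.  -0.5]
[[-0.021  0.999  0.045]
 [ 0.398  0.049 -0.916]
 [-0.917 -0.001 -0.399]]
```

View pics/wrist_n.png

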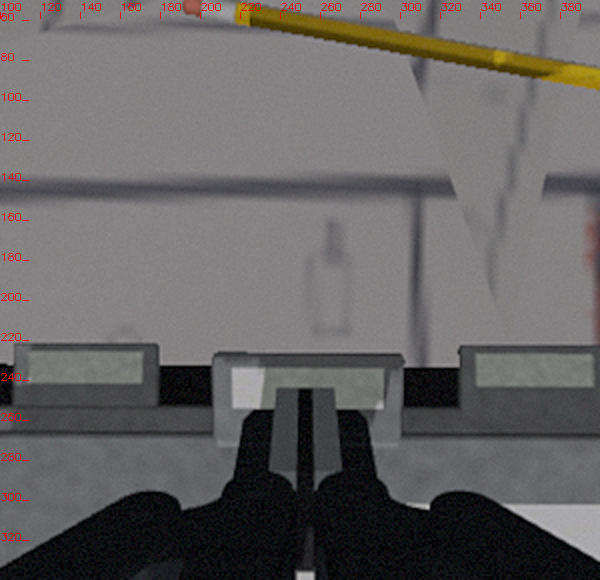

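View pics/side_n.png

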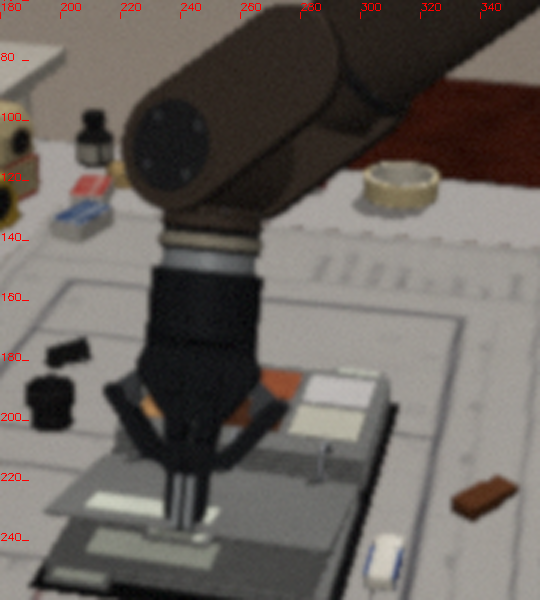

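Call:
drive_tool(series=[[[0.16, 0, 0.05], [0, 0, 0]], [[0.16, 0, 0.06], [0, 0, 0]], [[0.16, 0, 0.07], [0, 0, 0]], [[0.1, 0, 0.04], [0, 0, 0]]])

```text
time: 14.05
eef_pos: [0.5365, 0.2107, 0.039]
tcp_rot: [0.577, 0.605, -0.378, 0.397]
contact_force: [-0.5, 0.6, 1.0]
opening: -0.001
```

Call:
drive_tool(series=[[[0.1, 0, 0.04], [0, 0, 0]], [[0.06, 0, 0.03], [0, 0, 0]]])

```text
time: 14.25
eef_pos: [0.5371, 0.2108, 0.0362]
tcp_rot: [0.576, 0.609, -0.376, 0.395]
contact_force: [-14.3, -8.8, 29.1]
opening: 0.001
```

```bash
python3 snap.py o wrist:100,50,400,340,2 side:180,60,360,260,3; python3 -c "
from h import *
print(B(st()[0]))"
```

```text
14.35 [0.5371 0.2108 0.0363] [ 0.02  0.33  2.    0.54  0.91 -0.38] [-11.7  -5.3  23.7]
[[-0.025  0.999  0.048]
 [ 0.404  0.054 -0.913]
 [-0.914 -0.004 -0.405]]
[0.00017684 0.1467148  0.03630292]
```

View pics/wrist_o.png

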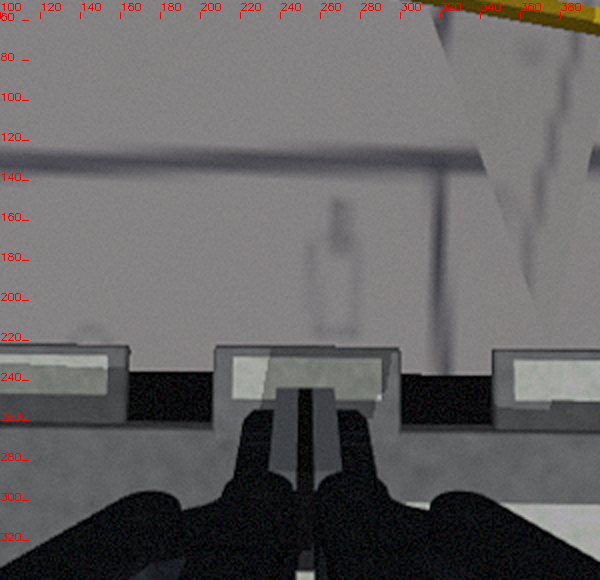

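View pics/side_o.png

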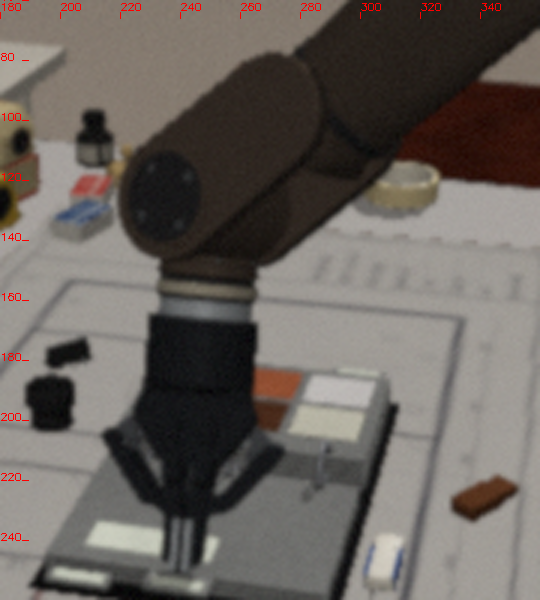

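The board is down flat and the force has risen to about 30 N against the stop. Releasing now, straight up.

Call:
drive_tool(series=[[[-0.15, 0, -0.06], [0, 0, 0]], [[-0.5, 0, -0.2], [0, 0, 0]], [[-0.8, 0, -0.3], [0, 0, 0]], [[-0.9, 0, -0.3], [0, 0, 0]], [[-0.9, 0, -0.3], [0, 0, 0]]])

```text
time: 14.85
eef_pos: [0.5342, 0.1966, 0.2058]
tcp_rot: [0.572, 0.612, -0.382, 0.39]
contact_force: [0.9, -0.7, -0.5]
opening: 0.003
```

Call:
drive_tool(series=[[[-0.9, 0, 0], [0, 0, 0]], [[-0.9, 0, 0], [0, 0, 0]], [[-0.9, 0, 0.3], [0, 0, 0]], [[-0.5, 0, 0.6], [0, 0, 0]], [[-0.3, 0, 0.6], [0, 0, 0]]])

```text
time: 15.35
eef_pos: [0.5459, 0.0558, 0.3504]
tcp_rot: [0.574, 0.609, -0.376, 0.398]
contact_force: [-0.1, -0.1, -0.4]
opening: 0.001
```

```bash
python3 snap.py p top:130,100,330,270,4 side:130,120,370,300,3 wrist:0,0,512,384,1.5
```

```text
15.5 [0.5457 0.0557 0.348 ] [-0.26 -0.04  1.78  0.39  1.54 -0.35] [ 0.2 -0.4 -0.3]
[[-0.027  0.998  0.048]
 [ 0.402  0.055 -0.914]
 [-0.915 -0.006 -0.402]]
```

View pics/top_p.png

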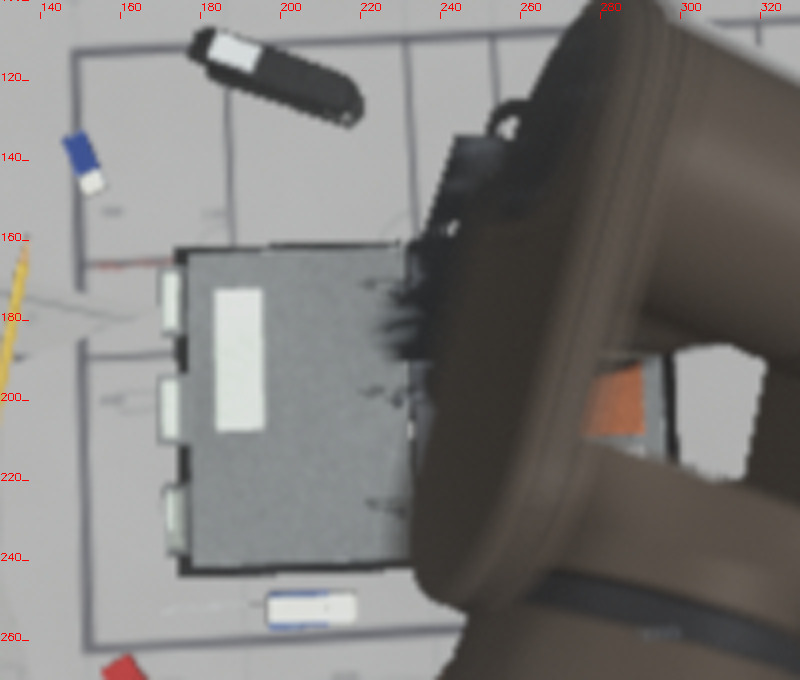

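View pics/side_p.png

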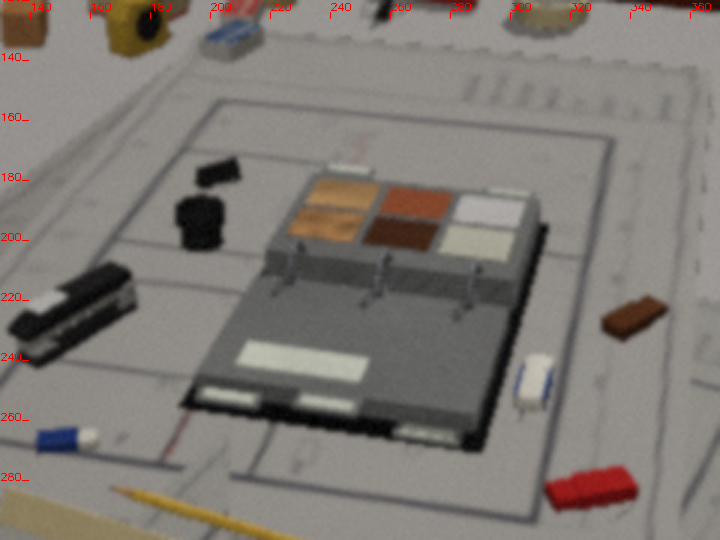

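View pics/wrist_p.png

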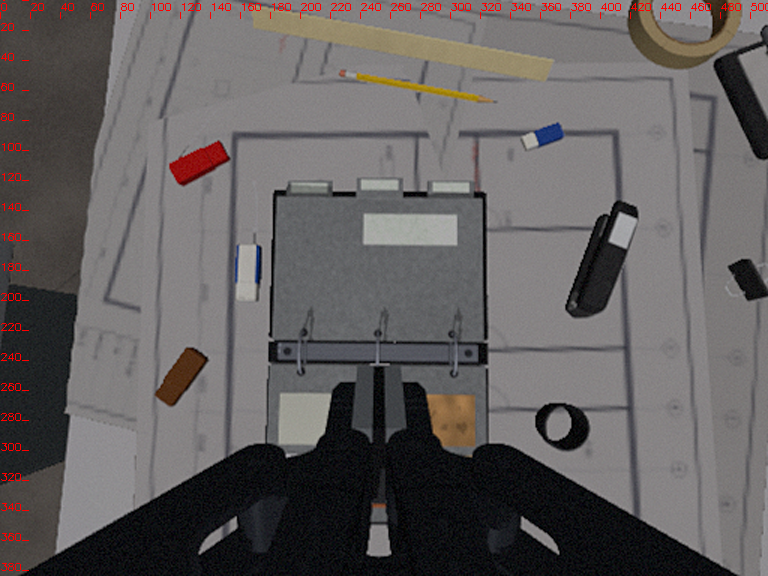

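Run:
```python
from h import *
t=load("cam_top_p.npz");s=load("cam_side_p.npz")
for X in [(-.023,.17,.024),(.023,.17,.024),(-.023,.17,.034)]: print(X,proj(t,W(X)).round(1),proj(s,W(X)).round(1))
c=s; crop(c["img"],180,160,320,280,5.5,"pics/side_q.png")
```

```text
(-0.023, 0.17, 0.024) [169.2 211.3] [249.7 257.7]
(0.023, 0.17, 0.024) [169.  193.2] [227.6 254.5]
(-0.023, 0.17, 0.034) [168.4 211.1] [249.6 253.6]
```

View pics/side_q.png

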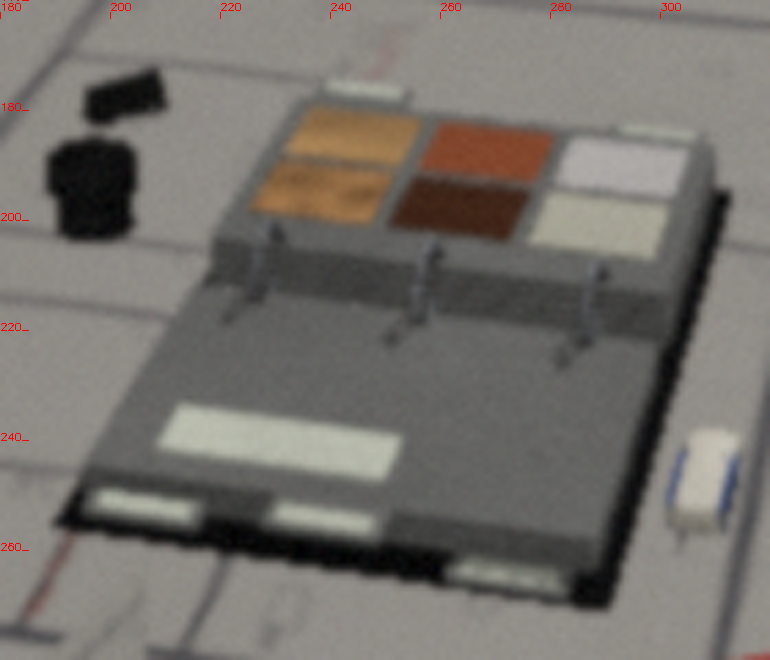

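```bash
python3 -c "
from plant import ctrl
print(ctrl.sign_off())"
```

```text
the job is handed in; nothing more can be done
None
```

I've done the job and handed it in at about 15.5 s of the 54 s allowed.

**Eraser:** I pushed it off the near edge of the book with the two fingertips. It turned over as it dropped and now lies on the chest, about 11 mm clear of the cover.

**Board:** I lifted the top board by its middle tab with the closed fingertips, took it over the rings and pressed it down onto the left-hand page. Nothing was pinched at any point.

**Last checks:**
- **Board position:** In the side picture the tab's corners are within about 1–3 pixels of where a flat board should put them.
- **Other items:** The second board lies in place with its six chips showing. The loupe, stapler and binder clip look undisturbed.
- **Arm:** It is well clear, with the fingertips about 0.3 m above the chest and the measured force near zero.

**Force:** The lifting and pushing stayed at about 1–2 N, close to the noise. The final press was harder than "lightly": it reached about 33 N for a moment against the stop before I released it.

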